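Crack-test three faces of a casting on a leaning probe

ROBOT

A 6-joint arm with a two-finger parallel gripper is mounted at the origin on the work surface. World frame = base frame: x ahead of the robot, y to its left, z up, the work surface at z = 0. Lengths are in mm, angles in rad, forces in N, time in s.
With the tool pointing down it reaches from about 350 to 975 mm from the base axis. Payload 7.1 kg.
Tool frame: the origin (TCP) lies at the very end of the fingers, on their centre line; the grasp point (between the pads) lies 19 mm behind it (ctrl.grip_point_offset is the distance from the TCP to the grasp point, in mm); z points along the fingers, y is the direction in which the jaws open and shut (so a half turn about z gives the same grasp; the last joint's range is limited). The gripper opens to 88 mm and grips with 3 to 60 N. Pads are 20 mm wide; open, the fingers measure 115 mm over their backs; the gripper's body (75 mm by 178 mm) begins 61 mm behind the grasp point.
Start: joints at [-1.266, 0.423, 1.63, -0, 1.089, -0.019], TCP at [198.874, -592.498, 222.675] pointing down, gripper open.
Joint ranges: [-3, 3], [-0.9, 2.11], [0.09, 2.58], [-1.31, 4.45], [0.11, 2.69], [-2.54, 2.54]. Speed limits (rad/s): [2.39, 2.39, 3.01, 3.14, 3.14, 3.14].

INTERFACE

Orientations are given as a rotation vector (axis times angle).
In Python, from workcell import ctrl gives the robot as it stands.
- The arm moves only by the tool move_arm, never from a script. Its argument "increments" is one flat list of numbers, 5 for each row, row after row: the closure in counts, from 0 (fully open) to 255 (shut), then the shift along the tool's x, y, z in mm, then the turn about the tool's z in degrees. In form: [grip, dx, dy, dz, yaw, grip, dx, dy, dz, yaw, ...]. A call has 1 to 12 rows; each row is the pose to reach, as a shift and turn from the pose measured when the call began, along the tool's axes at that moment; what a row does not reach only later rows make up. A row lasts 1/8 s, in which the tool goes at most 62.5 mm and 10.7 degrees, less where a joint would pass 70% of its speed; a pose out of reach is approached as far as the arm can. A call with a gripper value outside its range is refused whole. The fingers move at their own pace and stop on an object; the grip force is fixed at half the most. Time passes only in rows, so rows that repeat a pose let the fingers close. It gives the time, the measured TCP pose, the force and the opening at its end, in the units of the state.
- ctrl.get_obs(): the state, without advancing time (a new reading comes with each control period).
- ctrl.get_image(name): name is "scene" or "top" or "wrist"; returns a dict with "frame" (400x640x3 uint8, red, green, blue), "vertical_fov" (degrees; the focal length in pixels is half the picture's height over the tangent of half this angle, whatever the lens; pixels are square), "cx", "cy" (the principal point, pixels), "pose" (4x4, takes a point from camera to world coordinates); the wrist camera has in their place "mount" (4x4, takes a point from camera to tool coordinates, whose origin is the TCP and whose axes are the flange's). Camera axes: x right, y down, z forward; pixel columns grow to the right and rows downward; lengths in mm; the calibration is good to about 2 mm. A picture is of the moment at which its call begins: read the wrist's pose just before it. There is no depth.
- ctrl.close_job(): hands the job in, once; it reports no verdict.
The state is a dict: "t": time; "qpos": joint angles; "qvel": joint speeds; "joint_torque": joint torques, N m; "ee_pos": TCP position; "orientation": TCP orientation; "ft_force": force on the tool from outside, world axes, zero at the start; "moment": the same for the moment, N m; "width": finger opening in mm.
Only numpy, scipy, OpenCV 4.12 (cv2) and the standard library are available. Lean on these libraries where they do the work, as an engineer would, in place of code of your own. Each camera call takes 0.05 s, during which the arm holds its last target.

TASK

Take the aluminium casting out of the bare steel ring and show its three coloured spots to the crack-test probe in the order red, yellow, blue: each time press the spot squarely onto the middle of the orange sprung tip, casting's foot end lowermost, with a light push of about 7 N (at least 4 N, never more than 18 N) for one second. Then set the casting down, without dropping it, so that it stands upright on the floor of the green ring, and let go; leave the other things on the table where they are.

Things in the scene. Friction and masses are not known exactly. Their poses are not given: they have to be found in the camera images.
- casting: Aluminium casting, 145 mm tall, 0.35 to 0.65 kg, standing. Origin: centre of its underside; z up its length. Square body 40 x 40 mm to z = 85 mm, collar 52 mm across at 85 to 95 mm, square head 30 x 30 mm at 95 to 145 mm, sides parallel to the body's: hold it there, at z = 120 mm. Coloured spots 24 mm across, 65 mm above the foot: red on the +x face, yellow +y, blue -x; the -y face is bare.
- red_spot (a point): centre of the red spot, a flush disc 24 mm across (a small red dab on top of the collar shows its side from above), on the casting's +x face; axes as the casting's
- yellow_spot (a point): centre of the yellow spot, a flush disc 24 mm across (a small yellow dab on top of the collar shows its side from above), on the casting's +y face; axes as the casting's
- blue_spot (a point): centre of the blue spot, a flush disc 24 mm across (a small blue dab on top of the collar shows its side from above), on the casting's -x face; axes as the casting's
- probe: Crack-test probe: fixed black barrel 44 mm across, 50 mm long, that leans 30 degrees down, towards the robot; a steel quill 28 mm across and the orange tip stick out of it. Origin: on its axis at the rear end, 196 mm above the table. z points out along the probe's axis (30 degrees below level), x up the slope square to it (60 degrees above level), y is level.
- tip_zone (a point): Point on the probe's axis, 102 mm from its origin; axes as the probe's. The tip (18 mm across, flat end) ends within 12 mm of here, before or behind: the quill is clamped at an unreported reach each time, so feel for it. The tip springs back along the axis, 3 N per mm, up to 8 mm. A spot is square on when its face looks along -z and the casting's z lies along +x here: it leans 30 degrees, foot away from the robot.
- stand: Fixed stand of the probe. Origin: centre on the table, z up, front -x. Foot 100 x 110 mm, 16 mm high, from x = -30 to 70 mm; column 34 x 40 mm at x = 18 to 52 mm; blue head 52 mm wide, x = -8 to 52 mm, z = 176 to 216 mm.
- nest_in: Bare steel ring nest, fixed, in which the casting starts: 104 mm outside, 76 mm inside, 30 mm tall, its floor 8 mm above the origin (centre of underside, on a plate 6 mm above the table). z up
- nest_out: Green ring nest, fixed and empty, same sizes as the steel one: inside 76 mm across, rim 30 mm and floor 8 mm above the origin (centre of underside). The casting must end standing in it, at any turn
- flange: Bystander: turned steel flange, 72 mm across, 26 mm tall, lying flat; origin at the centre of its underside. Leave it alone
- spanner: Bystander: steel spanner 170 mm long lying flat; origin at the centre of its underside. Leave it alone
- can: Bystander: yellow can, 64 mm across, 100 mm tall, upright; origin at the centre of its underside. Leave it alone
- gear_blank: Bystander: dark steel ring, 76 mm across, 22 mm tall, lying flat; origin at the centre of its underside. Leave it alone
- brass_sleeve: Bystander: brass sleeve, 44 mm across, 50 mm tall, upright; origin at the centre of its underside. Leave it alone
- brush: Bystander: brush 170 mm long lying flat; origin at the centre of its underside. Leave it alone
- gauge_block: Bystander: plain steel gauge bar, 90 x 30 x 30 mm, lying flat; origin at the centre of its underside. Leave it alone
Not all that is in view belongs to the job. Leave any purple look-alike of the casting alone. There is more than one size of the stand; the job needs the smaller.

How it is judged (in metres and radians):
On the way, in this order (a step that is already met when the one before it is completed fails the run):
1. the red spot is pressed squarely on the probe tip with at least 4 N for 0.6 s (contact force between casting and probe above 4 N and angle between the x axis of casting and the z axis of probe, either way round below 0.13 rad and angle between the z axis of casting and the x axis of probe, either way round below 0.13 rad and x of red_spot in the frame of probe between -0.009 and 0.009 m and y of red_spot in the frame of probe between -0.009 and 0.009 m and z of red_spot in the frame of probe between 0.07 and 0.1165 m), for 0.6 s.
2. the yellow spot is pressed squarely on the probe tip with at least 4 N for 0.6 s (contact force between casting and probe above 4 N and angle between the y axis of casting and the z axis of probe, either way round below 0.13 rad and angle between the z axis of casting and the x axis of probe, either way round below 0.13 rad and x of yellow_spot in the frame of probe between -0.009 and 0.009 m and y of yellow_spot in the frame of probe between -0.009 and 0.009 m and z of yellow_spot in the frame of probe between 0.07 and 0.1165 m), for 0.6 s.
3. the blue spot is pressed squarely on the probe tip with at least 4 N for 0.6 s (contact force between casting and probe above 4 N and angle between the x axis of casting and the z axis of probe, either way round below 0.13 rad and angle between the z axis of casting and the x axis of probe, either way round below 0.13 rad and x of blue_spot in the frame of probe between -0.009 and 0.009 m and y of blue_spot in the frame of probe between -0.009 and 0.009 m and z of blue_spot in the frame of probe between 0.07 and 0.1165 m), for 0.6 s.
At the end, for the whole second after the job is handed in: The casting stands upright (within 3.4 degrees) and at rest on the floor of the green ring (foot within 3 mm of the floor's height, centre within 18 mm of the ring's) (horizontal distance between casting and nest_out below 0.018 m and z of casting in the frame of nest_out between 0.005 and 0.011 m and angle between casting's own z axis and vertical below 0.06 rad and linear speed of casting below 0.02 m/s); the robot touches nothing.
It fails at once if the casting presses on the probe with more than 18 N (contact force between casting and probe above 18 N).
It fails at once if the casting is dropped (moves faster than 0.35 m/s while no finger touches it) (contact force between casting and the fingers below 0.05 N and linear speed of casting above 0.35 m/s).
It fails at once if one of the other loose things is moved by more than 20 mm (distance of any of flange, spanner, can, gear_blank, brass_sleeve, brush, gauge_block from where it was at the start of the episode above 0.02 m).
It also fails if it takes over 72 s, if anything falls off the work surface, if the arm or the gripper's body presses on something with over 40 N, if the wrist force passes 120 N, or if a joint passes its speed limit or range.

## Working session

There is one attempt and no reset: what is moved stays moved. The work goes in short steps, Python scripts to look and compute and a tool call to move; the robot and the scene stay as the last step left them, time stands still between calls to the robot, and variables do not carry over. Pictures are saved under pics/ and viewed, and the job is handed in when it is done.

Besides the shell and the picture viewer there is one more tool, called after "Call:" as name(argument=value, ...) on one line, values as JSON. move_arm: Moves the arm, as the interface text tells. Its arguments: {"type":"object","properties":{"increments":{"type":"array","items":{"type":"number"}}},"required":["increments"]}

```bash
ls; mkdir -p pics; cat > h.py <<'E'
import numpy as np,cv2
from scipy.spatial.transform import Rotation as R
from workcell import ctrl
def K(im):
    h=im['frame'].shape[0]; f=h/2/np.tan(np.radians(im['vertical_fov'])/2)
    return f,im['cx'],im['cy']
def save(n,fr,scale=1,crop=None):
    if crop: x0,y0,x1,y1=crop; fr=fr[y0:y1,x0:x1]
    if scale!=1: fr=cv2.resize(fr,None,fx=scale,fy=scale,interpolation=cv2.INTER_CUBIC)
    cv2.imwrite('pics/'+n+'.png',fr[:,:,::-1])
def ray(im,u,v,P=None):
    f,cx,cy=K(im); P=im['pose'] if P is None else P; P=np.array(P)
    d=P[:3,:3]@np.array([(u-cx)/f,(v-cy)/f,1]); return P[:3,3],d
def atz(im,u,v,z,P=None):
    o,d=ray(im,u,v,P); return o+d*(z-o[2])/d[2]
def proj(im,p,P=None):
    f,cx,cy=K(im); P=np.array(im['pose'] if P is None else P)
    c=P[:3,:3].T@(np.array(p)-P[:3,3]); return np.array([cx+f*c[0]/c[2],cy+f*c[1]/c[2]])
def wpose(im,obs):
    T=np.eye(4);T[:3,:3]=R.from_rotvec(obs['orientation']).as_matrix();T[:3,3]=obs['ee_pos'];return T@np.array(im['mount'])
E
python3 - <<'E'
from h import *
o=ctrl.get_obs(); print(o)
import pickle
D={}
for n in ['scene','top','wrist']:
    im=ctrl.get_image(n); D[n]=im; save(n+'0',im['frame']); print(n,{k:v for k,v in im.items() if k!='frame'})
D['obs']=o
pickle.dump(D,open('im0.pkl','wb'))
print(R.from_rotvec(o['orientation']).as_matrix().round(3))
print([a for a in dir(ctrl) if a[0]!='_'])
E
```

```text
pics
{'t': 0.0, 'qpos': array([-1.26603318e+00,  4.23811404e-01,  1.63072119e+00, -1.75871015e-05,
        1.08858757e+00, -1.90083170e-02]), 'qvel': array([-0.00027872,  0.00019458,  0.00013247,  0.00058846,  0.00069417,
       -0.00145412]), 'joint_torque': array([ 3.25733308e-03, -5.44616854e+01, -2.73662961e+01,  6.47116243e-02,
        2.27025751e-02, -1.02837037e-04]), 'ee_pos': array([ 198.68341015, -591.97569164,  221.9078244 ]), 'orientation': array([-3.09902456e+00, -5.06129867e-01,  3.65695166e-04]), 'ft_force': array([-0.55615102,  0.33221916, -0.24695919]), 'moment': array([-0.03154674, -0.03143121,  0.01974145]), 'width': 88.16137376895509}
scene {'vertical_fov': 42.55157959754003, 'cx': 321.0304398219799, 'cy': 195.30789513334088, 'pose': array([[ 5.80997277e-01,  4.49547167e-01, -6.78490611e-01,
         1.60463900e+03],
       [ 8.13635770e-01, -2.99337947e-01,  4.98391039e-01,
        -8.36295057e+02],
       [ 2.09522927e-02, -8.41608067e-01, -5.39682187e-01,
         9.70785902e+02],
       [ 0.00000000e+00,  0.00000000e+00,  0.00000000e+00,
         1.00000000e+0
[... 337 characters left out ...]
      1.50157654e+03],
       [ 0.00000000e+00,  0.00000000e+00,  0.00000000e+00,
         1.00000000e+00]])}
wrist {'vertical_fov': 70.72893846875554, 'cx': 318.5054563319351, 'cy': 202.69264371130768, 'mount': array([[ 2.72746153e-04, -9.59372323e-01, -2.82142998e-01,
         7.74200328e+01],
       [ 9.99999901e-01,  3.60688556e-04, -2.59756549e-04,
        -5.14998766e-01],
       [ 3.50968994e-04, -2.82142899e-01,  9.59372327e-01,
        -1.63928105e+02],
       [ 0.00000000e+00,  0.00000000e+00,  0.00000000e+00,
         1.00000000e+00]])}
[[ 0.948  0.318 -0.   ]
 [ 0.318 -0.948  0.001]
 [ 0.    -0.002 -1.   ]]
['Unreachable', 'close_job', 'get_image', 'get_obs', 'grip_point_offset']
```

View pics/scene0.png

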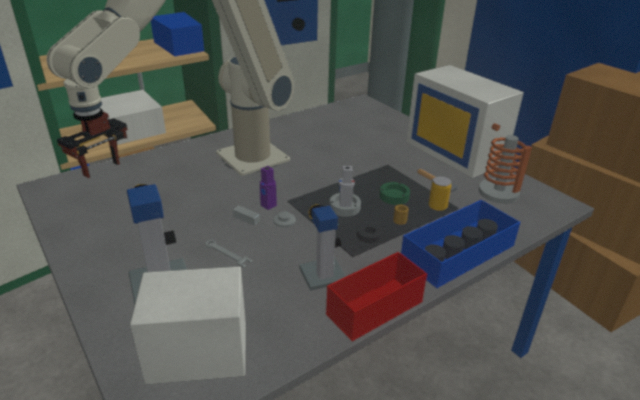

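View pics/top0.png

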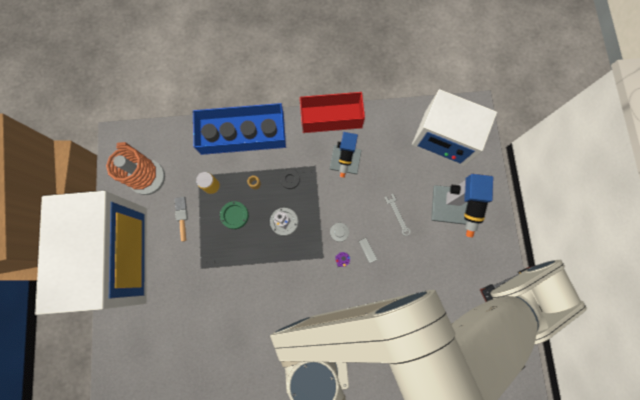

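View pics/wrist0.png

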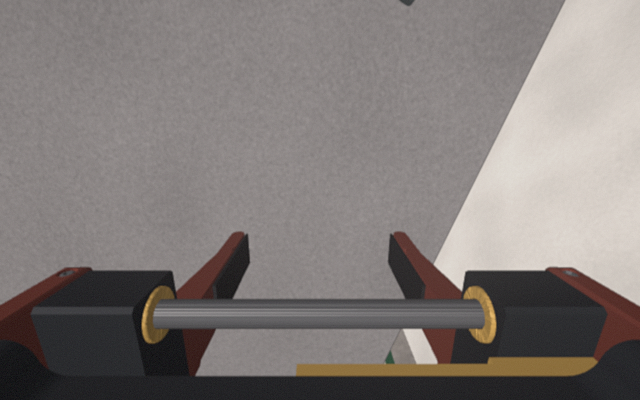

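```bash
python3 - <<'E'
from h import *
import pickle
D=pickle.load(open('im0.pkl','rb'))
save('topc',D['top']['frame'],5,(200,130,360,250))
save('topd',D['top']['frame'],6,(230,190,330,250))
save('scc',D['scene']['frame'],4,(280,150,460,290))
t=D['top']
for n,u,v,z in [('nest_in',284,221,36),('nest_out',234,215,36),('purple',343,259,145),('smallhead',348,145,216),('smalltip',343,174,145),('bigtip',470,233,150),('can',206,180,100),('gear',290,181,22),('sleeve',253,182,50),('flange',339,232,26)]:
    print(n,atz(t,u,v,z).round(0))
E
```

```text
nest_in [495.  73.  36.]
nest_out [534. 258.  36.]
purple [ 331. -126.  145.]
smallhead [ 708. -176.  216.]
smalltip [ 627. -155.  145.]
bigtip [ 381. -566.  150.]
can [660. 341. 100.]
gear [650.  41.  22.]
sleeve [651. 178.  50.]
flange [ 437. -128.   26.]
```

View pics/topc.png

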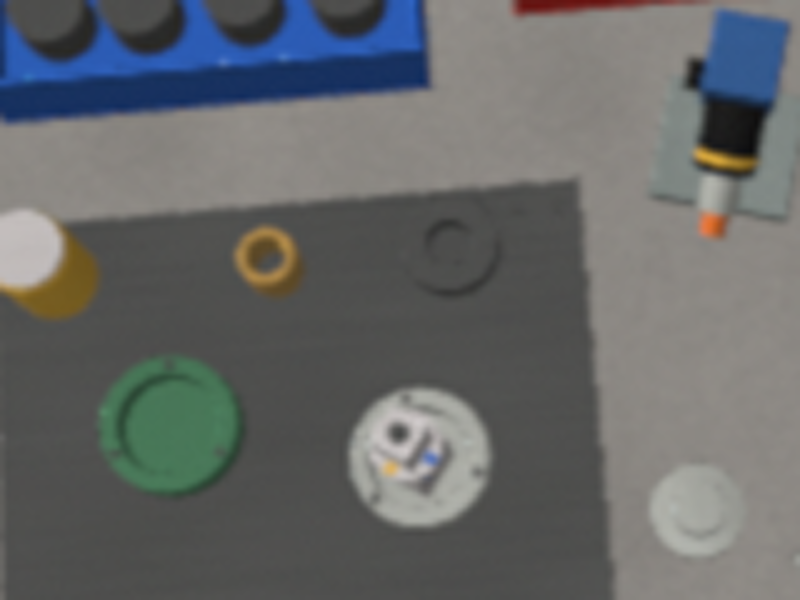

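View pics/scc.png

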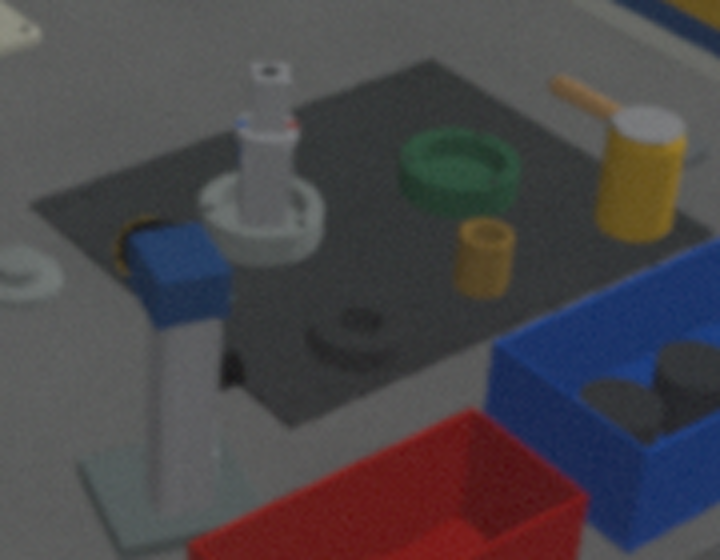

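View pics/topd.png

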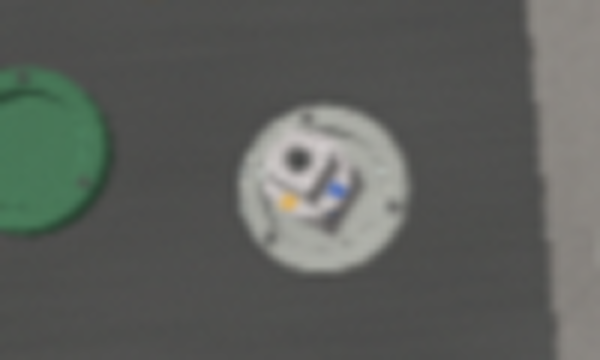

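Call:
move_arm(increments=[0, 0, 0, -60, 0, 0, 40, -5, -120, -5, 0, 100, -15, -130, -10, 0, 160, -25, -130, -15, 0, 220, -35, -130, -20, 0, 280, -45, -130, -25, 0, 340, -55, -130, -30, 0, 400, -65, -130, -35, 0, 460, -75, -130, -40, 0, 520, -85, -130, -45, 0, 580, -95, -130, -50, 0, 640, -105, -130, -58])

```text
t: 1.65
ee_pos: [773.6, -287.9, 351.8]
orientation: [-2.461, -1.95, -0.0]
ft_force: [0.5, -0.5, -0.2]
width: 88.0
```

Call:
move_arm(increments=[0, 50, 30, 0, 0, 0, 104, 60, 0, 0, 0, 104, 120, 0, 0, 0, 104, 180, 0, 0, 0, 104, 240, 0, 0, 0, 104, 280, 0, 0, 0, 104, 280, 0, 0])

```text
t: 2.52
ee_pos: [984.3, -230.6, 324.9]
orientation: [2.432, 1.927, 0.049]
ft_force: [0.4, 0.1, 1.0]
width: 87.4
```

```bash
cat >> h.py <<'E'
def st():
    o=ctrl.get_obs(); M=R.from_rotvec(o['orientation']).as_matrix()
    z=M[:,2]; p=o['ee_pos']
    print('t',round(o['t'],2),'p',p.round(1),'r',round(np.hypot(p[0],p[1]),1),'az',round(np.degrees(np.arctan2(p[1],p[0])),2))
    print('q',o['qpos'].round(3),'F',o['ft_force'].round(2),'w',round(o['width'],1))
    print('toolx',M[:,0].round(4),'y',M[:,1].round(4),'z',z.round(4),'tilt',np.degrees(np.arccos(-z[2])).round(2),'dir',np.degrees(np.arctan2(z[1],z[0])).round(1))
    return o,M
E
python3 -c "
from h import *; st()"
```

```text
t 2.52 p [ 984.3 -230.6  324.9] r 1010.9 az -13.19
q [-0.242  1.144  0.086  0.002  1.862 -0.011] F [0.38 0.05 0.99] w 87.4
toolx [0.2287 0.9735 0.001 ] y [ 0.9723 -0.2284  0.0492] z [ 0.0481 -0.0103 -0.9988] tilt 2.82 dir -12.1
```

Call:
move_arm(increments=[0, 0, 300, 0, 0, 0, 0, 300, 0, 0, 0, 0, 300, 0, 0, 0, 0, 300, 0, 0])

```text
t: 3.02
ee_pos: [1010.9, -237.0, 287.8]
orientation: [2.4, 1.901, 0.097]
ft_force: [0.6, -0.1, 0.1]
width: 88.1
```

```bash

python3 -c "
from h import *; st()"
```

```text
t 3.02 p [1010.9 -237.   287.8] r 1038.3 az -13.19
q [-0.242  1.183  0.086  0.002  1.772 -0.011] F [ 0.6  -0.14  0.05] w 88.1
toolx [0.2287 0.9735 0.001 ] y [ 0.9686 -0.2276  0.1004] z [ 0.098  -0.022  -0.9949] tilt 5.76 dir -12.7
```

Call:
move_arm(increments=[0, 0, 300, -40, 0, 0, 0, 300, -40, 0])

```text
t: 3.28
ee_pos: [1026.5, -240.7, 287.5]
orientation: [2.368, 1.876, 0.143]
ft_force: [0.2, 0.3, 0.0]
width: 87.9
```

```bash

python3 -c "
from h import *; st()"
```

```text
t 3.27 p [1026.5 -240.7  287.5] r 1054.3 az -13.2
q [-0.242  1.185  0.086  0.003  1.72  -0.011] F [0.2  0.33 0.01] w 87.9
toolx [0.2287 0.9735 0.001 ] y [ 0.9624 -0.2263  0.15  ] z [ 0.1462 -0.0334 -0.9887] tilt 8.63 dir -12.9
```

Call:
move_arm(increments=[0, 0, -60, -14, 0, 0, 0, -120, -29, 0, 0, 0, -180, -43, 0, 0, 0, -240, -58, 0, 0, 0, -300, -72, 0, 0, 0, -360, -87, 0, 0, 0, -420, -101, 0, 0, 0, -480, -115, 0, 0, 0, -540, -130, 0, 0, 0, -600, -145, 0, 0, 0, -660, -160, 0, 0, 0, -700, -165, 0])

```text
t: 4.78
ee_pos: [345.7, -80.8, 346.1]
orientation: [2.366, 1.875, 0.145]
ft_force: [-0.6, -0.5, 0.4]
width: 87.8
```

```bash

python3 -c "
from h import *; st()"
```

```text
t 4.78 p [345.7 -80.8 346.1] r 355.0 az -13.15
q [-0.269 -0.248  2.093  0.007  1.143 -0.041] F [-0.57 -0.45  0.42] w 87.8
toolx [2.286e-01 9.735e-01 9.000e-04] y [ 0.9622 -0.2261  0.1522] z [ 0.1483 -0.0339 -0.9884] tilt 8.75 dir -12.9
```

```bash
cat > kin.py <<'E'
import numpy as np
from scipy.optimize import least_squares
D=np.array([[.4238,1.6307,3.1431,624.4,221.9],[1.144,.086,3.092,1010.9,324.9],[1.183,.086,3.041,1038.3,287.8],[1.185,.086,2.991,1054.3,287.5],[-.248,2.093,2.988,355,346.1]])
def f(p,q2,q3,s):
    a,h,L2,L3,d,T=p
    return a+L2*np.sin(q2)+L3*np.sin(q2+q3+d)+T*np.sin(s), h+L2*np.cos(q2)+L3*np.cos(q2+q3+d)+T*np.cos(s)
def res(p):
    r,z=f(p,*D[:,:3].T); return np.r_[r-D[:,3],z-D[:,4]]
P=least_squares(res,[50,400,425,425,0,250]).x
if __name__=='__main__':
    print(P.round(3),res(P).round(1))
    # inner limits, tool down
    for z in [250,300,350,400,450,500,600,700]:
        out=[]
        for q2 in np.arange(-.9,2.1,.01):
            for q3 in np.arange(.09,2.58,.01):
                s=3.14; q5=s-q2-q3
                if not .11<q5<2.69: continue
                r,zz=f(P,q2,q3,s)
                if abs(zz-z)<6: out.append((r,q2,q3,q5))
        out.sort(); print(z,np.round(out[0],2),np.round(out[-1],2))
E
python3 kin.py
```

```text
[4.28000e-01 3.11332e+02 5.62696e+02 4.91072e+02 1.59000e-01 3.07946e+02] [-0.   0.   0.1 -0.1  0.1 -0.1  0.4 -0.3 -0.1  0.1]
250 [39.54 -0.9   2.53  1.51] [1.01789e+03 1.22000e+00 9.00000e-02 1.83000e+00]
300 [47.77 -0.9   2.43  1.61] [1.00447e+03 1.17000e+00 9.00000e-02 1.88000e+00]
350 [51.13 -0.9   2.33  1.71] [9.8854e+02 1.1200e+00 9.0000e-02 1.9300e+00]
400 [48.69 -0.9   2.21  1.83] [9.7014e+02 1.0700e+00 9.0000e-02 1.9800e+00]
450 [41.28 -0.9   2.11  1.93] [9.4635e+02 1.0100e+00 1.0000e-01 2.0300e+00]
500 [27.59 -0.9   2.    2.04] [9.2292e+02 9.6000e-01 1.0000e-01 2.0800e+00]
600 [-16.52  -0.9    1.78   2.26] [8.6116e+02 8.5000e-01 9.0000e-02 2.2000e+00]
700 [-98.24  -0.9    1.51   2.53] [7.8381e+02 7.3000e-01 9.0000e-02 2.3200e+00]
```

Call:
move_arm(increments=[0, 0, -40, 0, 0, 0, 0, -60, 0, 0])

```text
t: 5.03
ee_pos: [286.4, -66.8, 337.6]
orientation: [2.365, 1.874, 0.146]
ft_force: [0.4, 0.8, -0.6]
width: 87.7
```

```bash

python3 - <<'E'
from h import *; st()
for n in ['wrist','scene']:
    im=ctrl.get_image(n); save(n+'1',im['frame'])
E
```

```text
t 5.03 p [286.4 -66.8 337.6] r 294.1 az -13.13
q [-0.278 -0.374  2.19   0.009  1.17  -0.05 ] F [ 0.39  0.81 -0.61] w 87.7
toolx [2.286e-01 9.735e-01 7.000e-04] y [ 0.9618 -0.226   0.1545] z [ 0.1506 -0.0346 -0.988 ] tilt 8.89 dir -13.0
```

View pics/scene1.png

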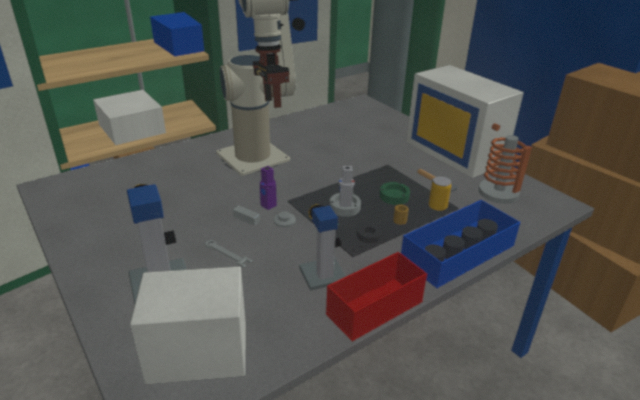

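View pics/wrist1.png

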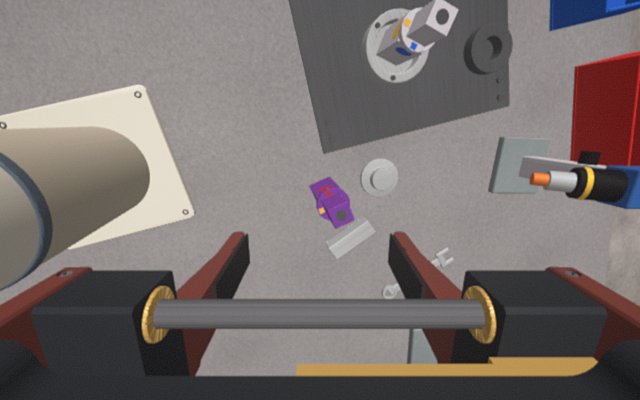

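```bash

python3 - <<'E'
from h import *
import pickle
D=pickle.load(open('im0.pkl','rb')); s=D['scene']; t=D['top']
for n,u,v,z in [('corner R',590,212,0),('back corner',357,97,0),('back left',20,186,0),('base',252,157,0)]:
    print(n,atz(s,u,v,z).round(0))
# leg: vertical line through leg top pixel
for zf in [-650,-700,-750,-800,-850]:
    a=atz(s,522,355,zf); print(zf,a.round(0), proj(s,[a[0],a[1],0]).round(0), 'wall base',atz(s,20,284,zf).round(0),atz(s,345,75,zf).round(0),atz(s,370,70,zf).round(0))
for n,u,v,z in [('wall?top',600,60,0),('L',100,120,0),('R',540,320,0),('c',510,145,-750),('d',620,60,-750)]:
    print(n,atz(t,u,v,z).round(0))
E
```

```text
corner R [977. 761.  -0.]
back corner [-259.  741.    0.]
back left [-253. -788.    0.]
base [ 6. -4.  0.]
-650 [ 968.  643. -650.] [568. 222.] wall base [-584. -906. -650.] [-1986.  2042.  -650.] [-1969.  2329.  -650.]
-700 [ 949.  688. -700.] [570. 215.] wall base [-651. -909. -700.] [-2097.  2130.  -700.] [-2079.  2426.  -700.]
-750 [ 929.  734. -750.] [573. 208.] wall base [-719. -911. -750.] [-2207.  2219.  -750.] [-2189.  2524.  -750.]
-800 [ 909.  779. -800.] [575. 201.] wall base [-786. -913. -800.] [-2318.  2308.  -800.] [-2300.  2622.  -800.]
-850 [ 890.  825. -850.] [577. 195.] wall base [-854. -915. -850.] [-2429.  2397.  -850.] [-2410.  2719.  -850.]
wall?top [ 1058. -1274.     0.]
L [976. 788.   0.]
R [  58. -824.    0.]
c [  955. -1231.  -750.]
d [ 1442. -2010.  -750.]
```

Call:
move_arm(increments=[0, 30, -10, -40, 3, 0, 74, -44, -80, 8, 0, 118, -76, -124, 14, 0, 164, -108, -124, 20, 0, 210, -141, -124, 26, 0, 256, -174, -124, 32, 0, 302, -208, -124, 38, 0, 350, -243, -124, 45, 0, 400, -279, -124, 52, 0, 400, -279, -124, 62, 0, 400, -279, -124, 72, 0, 400, -279, -124, 82])

```text
t: 6.62
ee_pos: [187.7, 339.3, 421.8]
orientation: [-3.114, -0.155, -0.088]
ft_force: [-0.1, 0.1, 0.3]
width: 87.4
```

```bash

python3 - <<'E'
from h import *; st()
E
```

```text
t 6.62 p [187.7 339.3 421.8] r 387.7 az 61.05
q [ 1.064 -0.177  1.87  -0.037  1.4    2.541] F [-0.14  0.13  0.28] w 87.4
toolx [0.9935 0.0984 0.0576] y [ 0.0997 -0.9948 -0.0194] z [ 0.0554  0.025  -0.9982] tilt 3.48 dir 24.3
```

Call:
move_arm(increments=[0, -50, -14, -3, -10, 0, -100, -28, -6, -20, 0, -150, -42, -9, -28, 0, -200, -56, -12, -35, 0, -249, -70, -13, -36, 0, -249, -70, -13, -24, 0, -249, -70, -13, -24, 0, -249, -70, -13, -24])

```text
t: 7.62
ee_pos: [-6.0, 383.6, 421.8]
orientation: [-2.983, -0.892, -0.007]
ft_force: [0.1, -0.0, -0.8]
width: 87.8
```

```bash

python3 - <<'E'
from h import *; st()
E
```

```text
t 7.62 p [ -6.  383.6 421.8] r 383.7 az 90.9
q [ 1.552 -0.174  1.866  0.005  1.421  2.541] F [ 0.14 -0.01 -0.78] w 87.8
toolx [0.8357 0.549  0.0122] y [ 0.5491 -0.8353 -0.0259] z [-0.004   0.0284 -0.9996] tilt 1.64 dir 98.1
```

```bash

python3 - <<'E'
from h import *
import pickle
D=pickle.load(open('im0.pkl','rb')); t=D['top'];s=D['scene']
y=atz(t,278.2,223.7,109); b=atz(t,286.2,221.5,109); h=atz(t,279.8,216.3,159)
print(y.round(1),b.round(1),h.round(1))
for n,v in(('y',y),('b',b)): print(n,np.degrees(np.arctan2(*(v-h)[[1,0]])).round(1),np.linalg.norm((v-h)[:2]))
print('ring',atz(t,230+324/6,190+188/6,36).round(1), 'green',atz(t,200+171/5,130+425/5,36).round(1))
print('scene head',atz(s,280+272/4,150+72/4,159).round(1))
print('mon top',[atz(s,u,v,z).round(0) for u,v,z in [(413,75,250),(490,165,0),(420,140,0)]])
E
```

```text
[475.7  88.2 109. ] [481.1  59.4 109. ] [493.3  76.2 159. ]
y 145.5 21.246949551497444
b -126.0 20.67607013714378
ring [493.7  73.2  36. ] green [533.8 257.2  36. ]
scene head [500.2  79.4 159. ]
mon top [array([158., 683., 250.]), array([572., 739.,   0.]), array([263., 663.,   0.])]
```

Call:
move_arm(increments=[0, 22, 48, 10, -10, 0, 44, 96, 20, -20, 0, 66, 144, 30, -30, 0, 88, 192, 40, -40, 0, 111, 240, 50, -50, 0, 135, 290, 60, -60, 0, 158, 340, 70, -70, 0, 181, 390, 80, -80, 0, 204, 440, 90, -90, 0, 227, 490, 100, -100, 0, 249, 535, 111, -110, 0, 249, 535, 111, -120])

```text
t: 9.12
ee_pos: [497.6, 75.1, 299.8]
orientation: [-1.099, -2.929, -0.04]
ft_force: [-0.3, 0.1, 1.5]
width: 87.7
```

```bash

python3 - <<'E'
from h import *; st()
E
```

```text
t 9.12 p [497.6  75.1 299.8] r 503.2 az 8.58
q [ 0.108  0.153  1.816  0.031  1.173 -0.757] F [-0.27  0.07  1.51] w 87.7
toolx [-0.7532  0.6574  0.0212] y [0.6578 0.753  0.0195] z [-0.0031  0.0286 -0.9996] tilt 1.65 dir 96.2
```

```bash

python3 - <<'E'
from h import *
import pickle
o=ctrl.get_obs(); im=ctrl.get_image('wrist'); pickle.dump((o,im),open('w2.pkl','wb')); save('w2',im['frame'])
P=wpose(im,o)
for p in [(495,77,159),(495,77,109),(494,73,36)]: print(proj(im,p,P).round(0))
E
```

```text
[316. 193.]
[315. 184.]
[312. 176.]
```

View pics/w2.png

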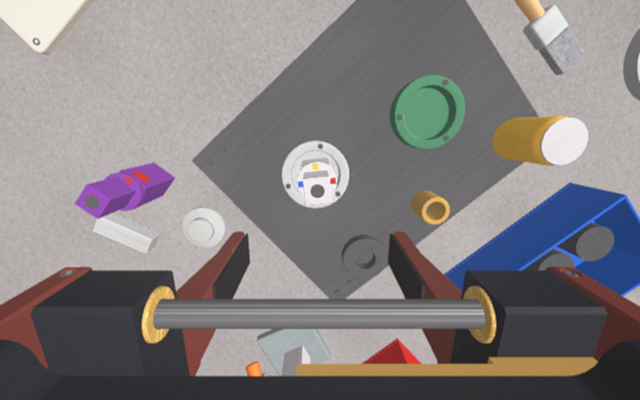

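```bash

python3 - <<'E'
from h import *
import pickle
o,im=pickle.load(open('w2.pkl','rb')); save('w2c',im['frame'],8,(270,130,370,220)); save('w2g',im['frame'],6,(380,65,480,155))
E
```

```text
(no output)
```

View pics/w2c.png

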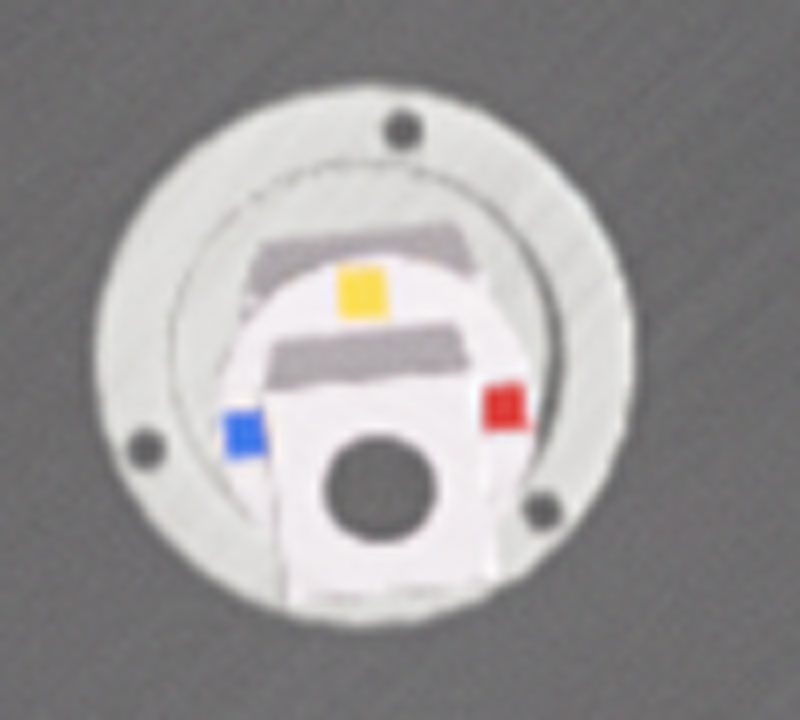

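View pics/w2g.png

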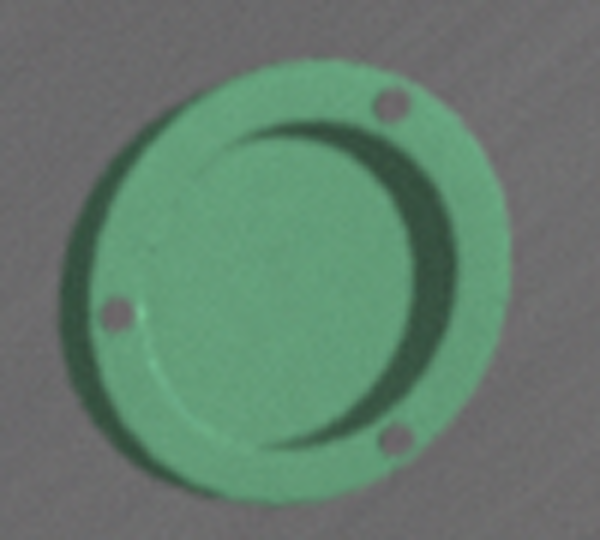

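```bash

python3 - <<'E'
from h import *
import pickle
o,im=pickle.load(open('w2.pkl','rb')); P=wpose(im,o)
g=lambda x,y,z:atz(im,270+x/8-.44,130+y/8-.44,z,P)
h=g(380,489,159); r=g(505,407,109); b=g(246,434,109); y=g(362,292,109)
ang=lambda v:np.degrees(np.arctan2(v[1],v[0]))
print('hole',h.round(1),'r',r.round(1),'b',b.round(1),'y',y.round(1))
print('x az',ang(r-b).round(1),'mid',((r+b)/2).round(1), 'y az',ang(y-(r+b)/2).round(1))
c=[g(*q,159) for q in [(266,390),(477,374),(496,580),(285,605)]]
print('corners',np.round(c,1),np.mean(c,0).round(1), ang(c[1]-c[0]),ang(c[2]-c[3]),ang(c[0]-c[3]))
print('ring',g(365,355,36).round(1))
G=lambda x,y,z:atz(im,380+x/6-.42,65+y/6-.42,z,P)
print('green',G(300,282,36).round(1), [G(*q,36).round(1) for q in [(92,282),(512,255),(325,60),(275,503)]])
E
```

```text
hole [494.5  79.7 159. ] r [506.5  96.8 109. ] b [482.3  62.7 109. ] y [477.5  91.7 109. ]
x az 54.7 mid [494.4  79.7 109. ] y az 144.6
corners [[473.7  77.1 159. ]
 [491.1 100.4 159. ]
 [515.1  83.3 159. ]
 [498.2  58.7 159. ]] [494.5  79.9 159. ] 53.07329596786047 55.58813906903881 143.03824804000533
ring [494.6  78.   36. ]
green [536.  264.3  36. ] [array([502.5, 225.9,  36. ]), array([564.9, 307.1,  36. ]), array([498.9, 297.8,  36. ]), array([575.3, 228.8,  36. ])]
```

Call:
move_arm(increments=[0, 0, 0, 10, -10.5, 0, 0, 0, 20, -21, 0, 1, -1, 30, -31.5, 0, 1, -1, 50, -42, 0, 1, -1, 60, -52.5, 0, 1, -1, 70, -63, 0, 2, -2, 80, -73.5, 0, 2, -2, 90, -84, 0, 2, -2, 100, -94.5, 0, 2, -2, 100, -95.7, 0, 2, -2, 100, -95.7])

```text
t: 10.55
ee_pos: [499.3, 74.7, 198.5]
orientation: [-1.446, 2.776, 0.038]
ft_force: [-0.8, -0.8, -0.0]
width: 87.8
```

```bash

python3 - <<'E'
from h import *; o,M=st()
d=np.array([494.5,80.2,115])-o['ee_pos']; print((M.T@d).round(1), np.degrees(np.arctan2(M[1,1],M[0,1])))
E
```

```text
t 10.55 p [499.3  74.7 198.5] r 504.9 az 8.51
q [ 0.109  0.279  1.914  0.033  0.947 -2.442] F [-0.8  -0.82 -0.02] w 87.8
toolx [-0.5732 -0.8191 -0.021 ] y [-0.8194  0.573   0.0163] z [-0.0013  0.0266 -0.9996] tilt 1.52 dir 92.8
[ 0.1  5.7 83.6] 145.0363824644827
```

Call:
move_arm(increments=[0, 0, 5.7, 20, 0.4, 0, 0, 5.7, 55, 0.4, 0, 0, 5.7, 83.6, 0.4, 0, 0, 5.7, 83.6, 0.4, 0, 0, 5.7, 83.6, 0.4])

```text
t: 11.18
ee_pos: [495.4, 80.3, 116.0]
orientation: [-1.434, 2.781, 0.037]
ft_force: [0.0, -0.2, -0.2]
width: 87.7
```

```bash

python3 - <<'E'
from h import *; o,M=st()
d=np.array([494.5,80.2,115])-o['ee_pos']; print((M.T@d).round(1), np.degrees(np.arctan2(M[1,1],M[0,1])))
E
```

```text
t 11.18 p [495.4  80.3 116. ] r 501.9 az 9.21
q [ 0.121  0.405  1.975  0.039  0.759 -2.43 ] F [ 0.02 -0.2  -0.22] w 87.7
toolx [-0.5798 -0.8145 -0.0218] y [-0.8148  0.5796  0.0154] z [ 1.000e-04  2.670e-02 -9.996e-01] tilt 1.53 dir 89.7
[0.7 0.7 1. ] 144.57615745220505
```

Aligned. Close.

Call:
move_arm(increments=[120, 0, 0.5, 0, 0, 220, 0, 0.5, 0, 0, 255, 0, 0.5, 0, 0, 255, 0, 0.5, 0, 0, 255, 0, 0.5, 0, 0, 255, 0, 0.5, 0, 0])

```text
t: 11.92
ee_pos: [495.0, 80.6, 116.0]
orientation: [-1.434, 2.781, 0.037]
ft_force: [0.3, 0.4, -0.2]
width: 31.5
```

```bash

python3 - <<'E'
from h import *; o,M=st()
E
```

```text
t 11.93 p [495.   80.6 116. ] r 501.5 az 9.25
q [ 0.121  0.405  1.976  0.039  0.758 -2.43 ] F [ 0.29  0.36 -0.17] w 31.5
toolx [-0.5798 -0.8145 -0.0217] y [-0.8148  0.5796  0.0155] z [-0.      0.0267 -0.9996] tilt 1.53 dir 90.1
```

```bash

python3 - <<'E'
from h import *
import pickle
save('w1c',cv2.imread('pics/wrist1.png')[:,:,::-1],6,(485,120,615,220))
D=pickle.load(open('im0.pkl','rb'))
save('t0c',D['top']['frame'],8,(320,120,380,190))
save('s0c',D['scene']['frame'],7,(295,195,355,290))
E
```

```text
(no output)
```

View pics/w1c.png

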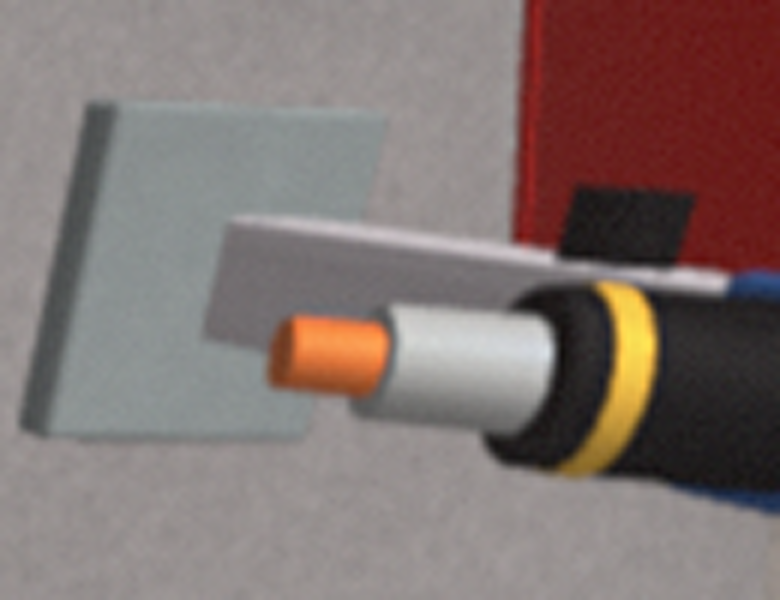

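View pics/t0c.png

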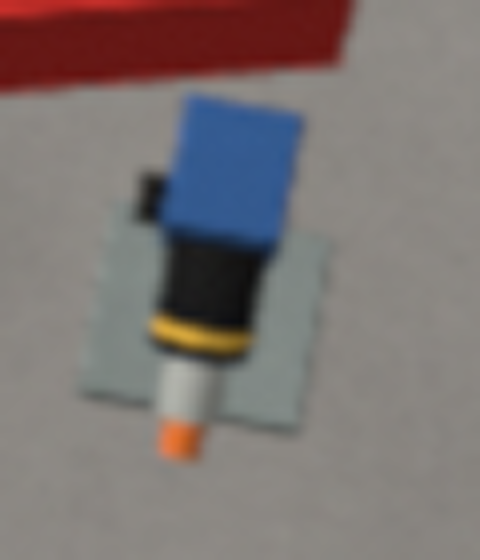

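Call:
move_arm(increments=[255, 0, 0, -5, 0, 255, 0, 0, -15, 0, 255, 0, 0, -40, 0, 255, 0, 0, -80, 0, 255, 0, 0, -130, 0, 255, 0, 0, -180, 0, 255, 0, 0, -230, 0, 255, 0, 0, -280, 0, 255, 0, 0, -280, 0])

```text
t: 13.05
ee_pos: [496.5, 73.2, 400.4]
orientation: [-1.431, 2.774, 0.032]
ft_force: [-0.1, 0.1, -4.6]
width: 29.9
```

```bash

python3 - <<'E'
from h import *; o,M=st()
E
```

```text
t 13.05 p [496.5  73.2 400.4] r 501.9 az 8.39
q [ 0.106  0.063  1.691  0.027  1.377 -2.422] F [-0.12  0.12 -4.63] w 29.9
toolx [-0.5797 -0.8144 -0.0272] y [-0.8148  0.5797  0.0093] z [ 0.0082  0.0275 -0.9996] tilt 1.65 dir 73.4
```

```bash
cat > probe.py <<'E'
from h import *
import pickle
from scipy.optimize import least_squares
D=pickle.load(open('im0.pkl','rb')); t=D['top']; w=D['wrist']
P1=wpose(w,dict(orientation=[2.365,1.874,.146],ee_pos=[286.4,-66.8,337.6]))
foot=[(-30,55),(70,55),(70,-55),(-30,-55)]
W=[(118,103),(385,115),(305,435),(48,435)]
T=[(80,392),(112,205),(330,240),(300,432)]
OBS=[]
for l,p in zip(foot,W): OBS.append((w,P1,(*l,16),(485+p[0]/6-.4,120+p[1]/6-.4),1))
for l,p in zip(foot,T): OBS.append((t,None,(*l,16),(320+p[0]/8-.4,120+p[1]/8-.4),1))
TIP=[(w,P1,(485+282/6-.4,120+352/6-.4),1.),(t,None,(320+180/8-.4,120+456/8-.4),.5)]
# head top corners z=216 in top: front (163,228),(280,248) rear (185,95),(300,115)
for l,p in zip([(-8,26),(52,26),(52,-26),(-8,-26)],[(163,230),(187,95),(302,115),(278,250)]): OBS.append((t,None,(*l,216),(320+p[0]/8-.4,120+p[1]/8-.4),.7))
def world(p,l):
    c,s=np.cos(p[2]),np.sin(p[2]); return np.array([p[0]+c*l[0]-s*l[1],p[1]+s*l[0]+c*l[1],l[2]])
def axis(p,s): return world(p,(p[3]-s*np.cos(np.pi/6),0,196-s*.5))
def res(p):
    r=[]
    for im,P,l,px,wt in OBS:
        b=p[5:7] if P is None else np.zeros(2)
        r+=list(wt*(proj(im,world(p,l),P)-px-b))
    for im,P,px,wt in TIP:
        b=p[5:7] if P is None else np.zeros(2)
        r+=list(wt*(proj(im,axis(p,p[4]),P)-px-b))
    return np.r_[r,(p[5:7])/3]
if __name__=='__main__':
    so=least_squares(res,[690,-170,-.25,0,100,0,0],x_scale=[10,10,.1,10,10,1,1]); p=so.x
    print(p.round(2),np.degrees(p[2])); print(res(p).reshape(-1,2).round(1)[:]) if len(res(p))%2==0 else 0
    print('tipzone',axis(p,102).round(1),'tip',axis(p,p[4]).round(1),'origin',axis(p,0).round(1), 'az of stand',np.degrees(np.arctan2(p[1],p[0])))
E
python3 probe.py
```

```text
[ 7.0356e+02 -1.7283e+02 -2.7000e-01  1.7200e+00  1.0022e+02 -5.2000e-01
 -7.3000e-01] -15.32758977424336
[[-0.2 -0.5]
 [ 0.9 -1. ]
 [ 0.1  0.8]
 [-0.7  0.9]
 [-0.5  0.4]
 [-0.  -0.4]
 [ 0.4 -0. ]
 [-0.   0.3]
 [-0.2 -0.2]
 [-0.2  0.1]
 [ 0.2  0.1]
 [ 0.3 -0.2]
 [-0.   0.1]
 [ 0.1 -0.2]
 [-0.2 -0.2]]
tipzone [ 620.  -149.9  145. ] tip [ 621.5 -150.3  145.9] origin [ 705.2 -173.3  196. ] az of stand -13.80170944691297
```

Call:
move_arm(increments=[255, 1, -55, 0, 7, 255, 2, -110, -1, 14, 255, 4, -165, -2, 21, 255, 5, -220, -2, 28, 255, 6, -275, -3, 35, 255, 7, -330, -3, 42, 255, 8, -385, -4, 49, 255, 10, -440, -4, 56, 255, 11, -490, -5, 63, 255, 12, -536, -5, 69.6, 255, 12, -536, -5, 69.6])

```text
t: 14.42
ee_pos: [927.3, -249.7, 389.9]
orientation: [-0.415, -3.109, -0.046]
ft_force: [0.1, 0.3, -4.4]
width: 29.7
```

```bash

python3 - <<'E'
from h import *; o,M=st()
E
```

```text
t 14.43 p [ 927.3 -249.7  389.9] r 960.3 az -15.07
q [-0.285  1.024  0.195  0.03   1.931 -1.58 ] F [ 0.09  0.32 -4.39] w 29.7
toolx [-0.965   0.262   0.0086] y [0.2621 0.9646 0.0286] z [-8.000e-04  2.980e-02 -9.996e-01] tilt 1.71 dir 91.5
```

Call:
move_arm(increments=[255, -40, -57, 0, 0, 255, -100, -57, -20, 0, 255, -160, -57, -20, 0, 255, -160, -57, -20, 0])

```text
t: 14.92
ee_pos: [945.0, -304.9, 366.4]
orientation: [0.408, 3.071, 0.033]
ft_force: [0.3, -1.3, -4.0]
width: 29.7
```

Call:
move_arm(increments=[255, -150, 0, -20, 0])

```text
t: 15.05
ee_pos: [960.5, -306.1, 361.2]
orientation: [0.401, 3.031, 0.022]
ft_force: [-0.7, -0.6, -3.6]
width: 30.2
```

```bash

python3 - <<'E'
from h import *; o,M=st()
E
```

```text
t 15.05 p [ 960.5 -306.1  361.2] r 1008.1 az -17.68
q [-0.33   1.107  0.088  0.032  1.867 -1.627] F [-0.65 -0.63 -3.64] w 30.2
toolx [-0.9622  0.2599 -0.0812] y [0.2587 0.9656 0.025 ] z [ 0.085   0.0031 -0.9964] tilt 4.88 dir 2.1
```

Call:
move_arm(increments=[255, -150, -10, 0, 0])

```text
t: 15.18
ee_pos: [976.9, -310.5, 351.5]
orientation: [0.392, 2.99, 0.011]
ft_force: [-0.6, -0.2, -4.4]
width: 29.9
```

Call:
move_arm(increments=[255, -150, 0, 0, 0])

```text
t: 15.3
ee_pos: [993.1, -312.1, 343.1]
orientation: [0.385, 2.951, 0.0]
ft_force: [0.7, 0.3, -3.3]
width: 29.9
```

Call:
move_arm(increments=[255, -150, 0, 0, 0])

```text
t: 15.42
ee_pos: [1008.7, -312.5, 338.0]
orientation: [0.378, 2.911, -0.009]
ft_force: [0.0, 0.5, -4.7]
width: 29.6
```

Call:
move_arm(increments=[255, -150, 0, 0, 0])

```text
t: 15.55
ee_pos: [1023.4, -313.1, 335.7]
orientation: [0.37, 2.871, -0.019]
ft_force: [-0.4, 0.1, -3.3]
width: 29.8
```

```bash

python3 - <<'E'
from h import *; o,M=st()
E
```

```text
t 15.55 p [1023.4 -313.1  335.7] r 1070.2 az -17.01
q [-0.318  1.141  0.088  0.034  1.667 -1.625] F [-0.39  0.11 -3.25] w 29.8
toolx [-0.9375  0.2482 -0.244 ] y [0.2514 0.9677 0.0185] z [ 0.2407 -0.044  -0.9696] tilt 14.17 dir -10.4
```

Call:
move_arm(increments=[255, -150, -55, 0, 0])

```text
t: 15.68
ee_pos: [1031.3, -330.7, 335.6]
orientation: [0.359, 2.832, -0.027]
ft_force: [0.1, -1.2, -4.3]
width: 29.7
```

Call:
move_arm(increments=[255, -150, -10, 0, 0])

```text
t: 15.8
ee_pos: [1042.3, -337.4, 338.2]
orientation: [0.354, 2.792, -0.039]
ft_force: [-0.9, 0.4, -4.5]
width: 29.9
```

Call:
move_arm(increments=[255, -150, -10, 0, 0])

```text
t: 15.92
ee_pos: [1054.0, -339.3, 343.4]
orientation: [0.348, 2.752, -0.048]
ft_force: [-0.3, 0.4, -5.4]
width: 30.0
```

Call:
move_arm(increments=[255, -150, -10, 0, 0])

```text
t: 16.05
ee_pos: [1064.6, -341.9, 350.9]
orientation: [0.341, 2.712, -0.058]
ft_force: [0.0, -0.1, -3.6]
width: 29.7
```

Call:
move_arm(increments=[255, -150, -10, 0, 0])

```text
t: 16.18
ee_pos: [1074.5, -344.5, 360.7]
orientation: [0.334, 2.672, -0.067]
ft_force: [0.1, -0.1, -4.4]
width: 30.0
```

```bash

python3 - <<'E'
from h import *; o,M=st()
E
```

```text
t 16.18 p [1074.5 -344.5  360.7] r 1128.4 az -17.78
q [-0.333  1.138  0.088  0.044  1.466 -1.649] F [ 0.07 -0.06 -4.37] w 30.0
toolx [-0.8719  0.2232 -0.4358] y [0.2447 0.9696 0.0069] z [ 0.4241 -0.1006 -0.9   ] tilt 25.84 dir -13.3
```

Call:
move_arm(increments=[255, -150, -60, 0, 0])

```text
t: 16.3
ee_pos: [1078.0, -363.1, 371.7]
orientation: [0.325, 2.632, -0.076]
ft_force: [0.1, 0.2, -4.5]
width: 29.8
```

Call:
move_arm(increments=[255, -130, -30, 0, 0])

```text
t: 16.42
ee_pos: [1082.0, -378.1, 384.7]
orientation: [0.323, 2.592, -0.088]
ft_force: [-1.0, -0.8, -4.6]
width: 29.7
```

```bash

python3 - <<'E'
from h import *; o,M=st()
E
```

```text
t 16.43 p [1082.  -378.1  384.7] r 1146.2 az -19.26
q [-0.362  1.126  0.088  0.059  1.399 -1.679] F [-1.03 -0.81 -4.57] w 29.7
toolx [-0.8354  0.2117 -0.5073] y [ 0.2457  0.9693 -0.    ] z [ 0.4917 -0.1247 -0.8618] tilt 30.48 dir -14.2
```

```bash
cat >> h.py <<'E'
YAW=np.radians(-15.3)
PZ=np.array([-np.cos(YAW)*np.cos(np.pi/6),-np.sin(YAW)*np.cos(np.pi/6),-.5])
PX=np.array([-np.cos(YAW)*.5,-np.sin(YAW)*.5,np.sqrt(3)/2])
PY=np.cross(PZ,PX)
TZ=np.array([620.,-149.9,145.])
SP={'r':(-1,0),'y':(0,1),'b':(1,0)}
def spot(c,o,M,dz=37):
    a=SP[c]; return o['ee_pos']+M@np.array([20*a[0],20*a[1],dz])
def rel(c):
    "where spot is in probe frame relative to tip zone, and tool deltas to targets"
    o,M=st(); s=spot(c,o,M); d=s-TZ; v=np.array([PX@d,PY@d,PZ@d])
    n=M@np.array([*SP[c],0]); 
    print('spot rel tipzone x,y,z',v.round(2),'ang face',np.degrees(np.arccos(-n@PZ)).round(2),'ang z',np.degrees(np.arccos(-M[:,2]@PX)).round(2),'Fp',(o['ft_force']@PZ).round(2))
    # yaw needed: component
    nn=M.T@(-PZ); yaw=np.degrees(np.arctan2(nn[1],nn[0])-np.arctan2(SP[c][1],SP[c][0])); print('yaw',(yaw+180)%360-180)
    return o,M,s
def go(c,zt,x=0,y=0):
    o,M,s=rel(c); t=TZ+x*PX+y*PY+zt*PZ; print('tool delta',(M.T@(t-s)).round(1),'world',(t-s).round(1))
E
python3 - <<'E'
from h import *
go('r',45); print(PY)
E
```

```text
t 16.43 p [1082.  -378.1  384.7] r 1146.2 az -19.26
q [-0.362  1.126  0.088  0.059  1.399 -1.679] F [-1.03 -0.81 -4.57] w 29.7
toolx [-0.8354  0.2117 -0.5073] y [ 0.2457  0.9693 -0.    ] z [ 0.4917 -0.1247 -0.8618] tilt 30.48 dir -14.2
spot rel tipzone x,y,z [ -82.15  -97.53 -578.25] ang face 1.05 ang z 0.73 Fp 2.96
yaw 0.932430946449017
tool delta [620.9 108.4 -86.4] world [-534.5  247.3 -240.5]
[2.63873050e-01 9.64557418e-01 1.38777878e-17]
```

Call:
move_arm(increments=[255, 50, 9, -29, 0, 255, 101, 18, -59, 0, 255, 151, 27, -89, 0, 255, 202, 36, -119, 0, 255, 252, 45, -149, 0, 255, 303, 54, -178, 0, 255, 353, 63, -208, 0, 255, 404, 72, -238, 0, 255, 454, 82, -267, 0, 255, 505, 91, -297, 0, 255, 555, 100, -327, 0.9, 255, 555, 100, -327, 0.9])

```text
t: 17.92
ee_pos: [479.1, -122.3, 385.9]
orientation: [0.344, 2.587, -0.083]
ft_force: [0.8, -0.1, -3.6]
width: 29.6
```

```bash

python3 - <<'E'
from h import *
go('r',45)
E
```

```text
t 17.93 p [ 479.1 -122.3  385.9] r 494.5 az -14.32
q [-0.286 -0.189  2.05   0.028  0.746 -1.607] F [ 0.75 -0.13 -3.56] w 29.6
toolx [-0.83    0.2272 -0.5094] y [0.2594 0.9657 0.008 ] z [ 0.4938 -0.1255 -0.8605] tilt 30.63 dir -14.3
spot rel tipzone x,y,z [243.47 -10.22 -16.88] ang face 0.62 ang z 0.82 Fp 1.13
yaw 0.00019175253112280188
tool delta [ 64.5   8.  242.9] world [  68.4   -8.1 -241.8]
```

Call:
move_arm(increments=[255, 55, 8, 20, 0, 255, 64.5, 8, 70, 0, 255, 64.5, 8, 125, 0, 255, 64.5, 8, 180, 0, 255, 64.5, 8, 225, 0, 255, 64.5, 8, 243, 0, 255, 64.5, 8, 243, 0])

```text
t: 18.8
ee_pos: [549.1, -131.4, 144.5]
orientation: [0.345, 2.588, -0.083]
ft_force: [0.4, -0.3, -3.3]
width: 29.8
```

```bash

python3 - <<'E'
from h import *
import pickle
D={n:ctrl.get_image(n) for n in ['scene','top','wrist']}
D['obs']=ctrl.get_obs()
pickle.dump(D,open('im3.pkl','wb'))
save('s3',D['scene']['frame'],5,(270,150,400,270)); save('t3',D['top']['frame'],6,(300,110,400,210));save('w3',D['wrist']['frame'])
go('r',20)
E
```

```text
t 18.95 p [ 548.8 -131.   146.5] r 564.2 az -13.43
q [-0.258  0.319  2.178  0.04   0.108 -1.602] F [ 0.13  0.22 -3.45] w 29.9
toolx [-0.8291  0.2273 -0.5108] y [0.2598 0.9656 0.008 ] z [ 0.495  -0.1261 -0.8597] tilt 30.72 dir -14.3
spot rel tipzone x,y,z [ 1.37 -0.27 42.56] ang face 0.72 ang z 0.88 Fp 1.67
yaw -0.01743366705346716
tool delta [-22.5   0.3   1.7] world [19.6 -5.1 10.1]
```

View pics/s3.png

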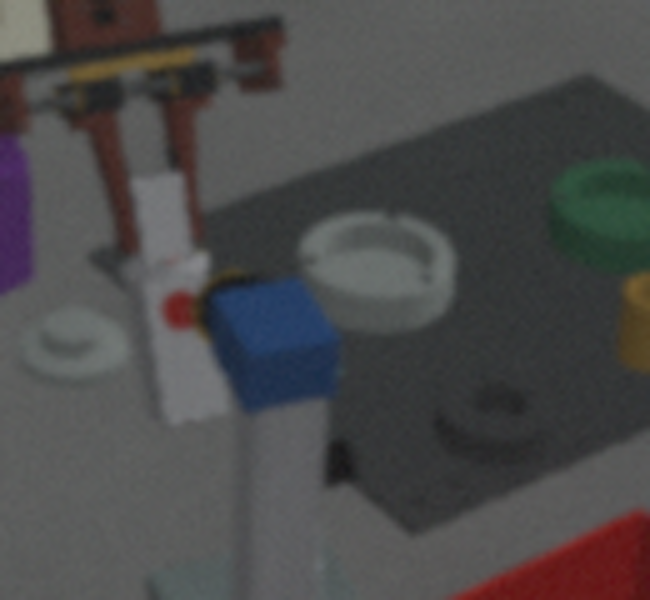

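View pics/t3.png

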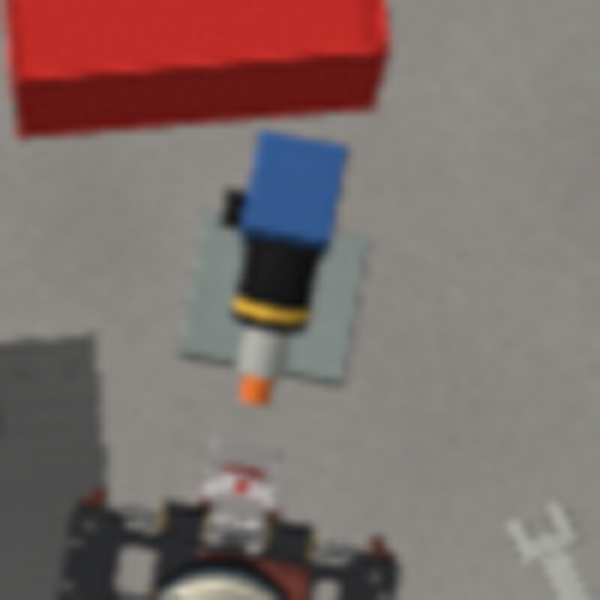

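View pics/w3.png

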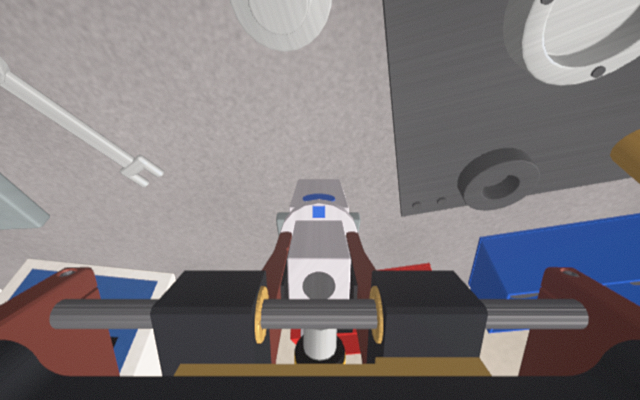

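Call:
move_arm(increments=[255, -10, 0.3, 1, 0, 255, -20, 0.3, 1, 0, 255, -26, 0.3, 1, 0, 255, -29, 0.3, 1, 0, 255, -29, 0.3, 1, 0, 255, -29, 0.3, 1, 0])

```text
t: 19.7
ee_pos: [573.0, -137.3, 160.1]
orientation: [0.345, 2.586, -0.083]
ft_force: [-0.3, 0.8, -3.2]
width: 29.9
```

```bash

python3 - <<'E'
from h import *
go('r',5)
E
```

```text
t 19.7 p [ 573.  -137.3  160.1] r 589.2 az -13.48
q [-0.258  0.321  2.12   0.026  0.166 -1.588] F [-0.28  0.81 -3.18] w 29.9
toolx [-0.8296  0.2273 -0.51  ] y [0.2597 0.9656 0.0079] z [ 0.4943 -0.1259 -0.8602] tilt 30.67 dir -14.3
spot rel tipzone x,y,z [ 0.61  0.03 14.19] ang face 0.66 ang z 0.84 Fp 2.01
yaw -0.015363774951651976
tool delta [-9.2 -0.   0.7] world [ 8.  -2.2  4.1]
```

Call:
move_arm(increments=[255, -1, 0, 0.2, 0, 255, -2, 0, 0.3, 0, 255, -3, 0, 0.5, 0, 255, -4, 0, 0.5, 0, 255, -4, 0, 0.5, 0])

```text
t: 20.32
ee_pos: [576.7, -138.3, 161.8]
orientation: [0.344, 2.586, -0.083]
ft_force: [0.6, 0.6, -4.0]
width: 30.1
```

Call:
move_arm(increments=[255, -1, 0, 0, 0, 255, -2, 0, 0, 0, 255, -3, 0, 0, 0, 255, -4, 0, 0, 0, 255, -4, 0, 0, 0])

```text
t: 20.95
ee_pos: [580.1, -139.3, 163.9]
orientation: [0.345, 2.586, -0.083]
ft_force: [-0.3, -0.3, -3.9]
width: 29.8
```

```bash

python3 - <<'E'
from h import *
go('r',2)
E
```

```text
t 20.95 p [ 580.1 -139.3  163.9] r 596.6 az -13.5
q [-0.258  0.322  2.103  0.024  0.182 -1.586] F [-0.34 -0.3  -3.86] w 29.8
toolx [-0.8295  0.2273 -0.5102] y [0.2597 0.9656 0.0079] z [ 0.4945 -0.1259 -0.86  ] tilt 30.68 dir -14.3
spot rel tipzone x,y,z [0.24 0.03 5.89] ang face 0.68 ang z 0.85 Fp 2.15
yaw -0.015177890046572884
tool delta [-3.9 -0.   0.3] world [ 3.4 -1.   1.7]
```

Call:
move_arm(increments=[255, -1.5, 0, 0, 0, 255, -3, 0, 0.2, 0, 255, -3.5, 0, 0.2, 0, 255, -3.5, 0, 0.2, 0])

```text
t: 21.45
ee_pos: [583.1, -140.1, 165.5]
orientation: [0.344, 2.586, -0.083]
ft_force: [0.8, 1.0, -4.0]
width: 29.6
```

```bash

python3 - <<'E'
from h import *
go('r',2)
E
```

```text
t 21.45 p [ 583.1 -140.1  165.5] r 599.7 az -13.51
q [-0.258  0.323  2.095  0.023  0.188 -1.585] F [ 0.76  1.05 -4.02] w 29.6
toolx [-0.8294  0.2273 -0.5103] y [0.2597 0.9657 0.0079] z [ 0.4945 -0.126  -0.86  ] tilt 30.69 dir -14.3
spot rel tipzone x,y,z [0.06 0.04 2.35] ang face 0.68 ang z 0.86 Fp 1.61
yaw -0.012703901514584004
tool delta [-0.3 -0.   0.1] world [ 0.3 -0.1  0.1]
```

Call:
move_arm(increments=[255, -1.5, 0, 0, 0, 255, -3, 0, 0, 0, 255, -3.5, 0, 0, 0, 255, -3.5, 0, 0, 0])

```text
t: 21.95
ee_pos: [586.1, -140.9, 167.3]
orientation: [0.344, 2.585, -0.084]
ft_force: [-0.3, 0.5, -4.4]
width: 29.8
```

```bash

python3 - <<'E'
from h import *
go('r',-2)
E
```

```text
t 21.95 p [ 586.1 -140.9  167.3] r 602.8 az -13.52
q [-0.258  0.323  2.088  0.023  0.195 -1.585] F [-0.34  0.48 -4.39] w 29.8
toolx [-0.8294  0.2272 -0.5104] y [0.2597 0.9657 0.0079] z [ 0.4946 -0.126  -0.8599] tilt 30.69 dir -14.3
spot rel tipzone x,y,z [ 0.13  0.04 -1.24] ang face 0.69 ang z 0.86 Fp 2.59
yaw -0.01186237547679525
tool delta [-0.8 -0.   0.1] world [ 0.7 -0.2  0.3]
```

Call:
move_arm(increments=[255, -1, 0, 0, 0, 255, -2, 0, 0, 0, 255, -2.5, 0, 0, 0, 255, -2.5, 0, 0, 0])

```text
t: 22.45
ee_pos: [587.6, -141.4, 168.2]
orientation: [0.345, 2.587, -0.083]
ft_force: [-1.4, 0.4, -4.6]
width: 29.8
```

```bash

python3 - <<'E'
from h import *
go('r',-2)
E
```

```text
t 22.45 p [ 587.6 -141.4  168.2] r 604.4 az -13.53
q [-0.258  0.323  2.083  0.022  0.201 -1.584] F [-1.35  0.45 -4.56] w 29.8
toolx [-0.83    0.2274 -0.5093] y [0.2597 0.9656 0.0079] z [ 0.4936 -0.1257 -0.8606] tilt 30.62 dir -14.3
spot rel tipzone x,y,z [ 0.07  0.01 -3.02] ang face 0.62 ang z 0.8 Fp 3.51
yaw -0.015051033567914374
tool delta [ 1.  -0.   0.1] world [-0.8  0.2 -0.6]
```

Call:
move_arm(increments=[255, -1, 0, 0, 0, 255, -2, 0, 0, 0, 255, -2, 0, 0, 0])

```text
t: 22.82
ee_pos: [588.4, -141.6, 168.6]
orientation: [0.345, 2.589, -0.083]
ft_force: [-5.3, 1.2, -4.0]
width: 30.1
```

```bash

python3 - <<'E'
from h import *
go('r',-2)
E
```

```text
t 22.82 p [ 588.4 -141.6  168.6] r 605.2 az -13.53
q [-0.258  0.323  2.08   0.022  0.206 -1.584] F [-5.26  1.17 -4.01] w 30.1
toolx [-0.831   0.2278 -0.5074] y [0.2598 0.9656 0.008 ] z [ 0.4918 -0.1252 -0.8616] tilt 30.5 dir -14.3
spot rel tipzone x,y,z [-0.02  0.02 -3.83] ang face 0.49 ang z 0.71 Fp 6.66
yaw -0.01829732210623547
tool delta [ 1.8 -0.  -0. ] world [-1.5  0.4 -0.9]
```

Call:
move_arm(increments=[255, -1.7, 0, 0, 0, 255, -1.7, 0, 0, 0, 255, -1.7, 0, 0, 0, 255, -1.7, 0, 0, 0])

```text
t: 23.32
ee_pos: [588.7, -141.6, 168.7]
orientation: [0.345, 2.591, -0.083]
ft_force: [-4.9, 0.3, -4.0]
width: 30.0
```

```bash

python3 - <<'E'
from h import *
go('r',-2)
E
```

```text
t 23.32 p [ 588.7 -141.6  168.7] r 605.5 az -13.53
q [-0.258  0.324  2.078  0.022  0.211 -1.584] F [-4.86  0.27 -4.02] w 30.0
toolx [-0.8323  0.2281 -0.5052] y [0.2598 0.9656 0.008 ] z [ 0.4896 -0.1246 -0.863 ] tilt 30.35 dir -14.3
spot rel tipzone x,y,z [-0.11  0.02 -4.03] ang face 0.34 ang z 0.62 Fp 6.13
yaw -0.020449036618913397
tool delta [ 2.  -0.  -0.1] world [-1.8  0.5 -0.9]
```

Call:
move_arm(increments=[255, -2.4, 0, 0, 0, 255, -2.4, 0, 0, 0, 255, -2.4, 0, 0, 0, 255, -2.4, 0, 0, 0, 255, -2.4, 0, 0, 0])

```text
t: 23.95
ee_pos: [589.0, -141.7, 168.9]
orientation: [0.346, 2.595, -0.082]
ft_force: [-7.3, 1.4, -3.1]
width: 29.9
```

```bash

python3 - <<'E'
from h import *
go('r',-2)
E
```

```text
t 23.95 p [ 589.  -141.7  168.9] r 605.8 az -13.53
q [-0.258  0.324  2.075  0.021  0.217 -1.583] F [-7.32  1.39 -3.07] w 29.9
toolx [-0.8342  0.2285 -0.502 ] y [0.2597 0.9656 0.008 ] z [ 0.4865 -0.1237 -0.8649] tilt 30.13 dir -14.3
spot rel tipzone x,y,z [-0.28  0.03 -4.28] ang face 0.13 ang z 0.53 Fp 7.97
yaw -0.015685697091186057
tool delta [ 2.3 -0.  -0.3] world [-2.   0.5 -0.9]
```

Call:
move_arm(increments=[255, -2.3, 0, 0, 0, 255, -2.3, 0, 0, 0, 255, -2.3, 0, 0, 0, 255, -2.3, 0, 0, 0, 255, -2.3, 0, 0, 0, 255, -2.3, 0, 0, 0, 255, -2.3, 0, 0, 0])

```text
t: 24.82
ee_pos: [589.2, -141.8, 168.9]
orientation: [0.346, 2.599, -0.081]
ft_force: [-8.4, 2.0, -3.8]
width: 29.8
```

```bash

python3 - <<'E'
from h import *
import pickle
go('r',25)
D={n:ctrl.get_image(n) for n in ['scene','top','wrist']}
save('s4',D['scene']['frame'],5,(270,150,400,270)); save('t4',D['top']['frame'],6,(300,110,400,210));save('w4',D['wrist']['frame'],4,(240,160,400,300))
E
```

```text
t 24.82 p [ 589.2 -141.8  168.9] r 606.1 az -13.53
q [-0.258  0.324  2.072  0.021  0.224 -1.583] F [-8.38  1.96 -3.81] w 29.8
toolx [-0.8361  0.2289 -0.4986] y [0.2597 0.9657 0.0079] z [ 0.4833 -0.1228 -0.8668] tilt 29.91 dir -14.3
spot rel tipzone x,y,z [-0.46  0.03 -4.32] ang face 0.09 ang z 0.53 Fp 9.35
yaw -0.012734576012348953
tool delta [29.3 -0.  -0.4] world [-24.7   6.7 -14.3]
```

View pics/s4.png

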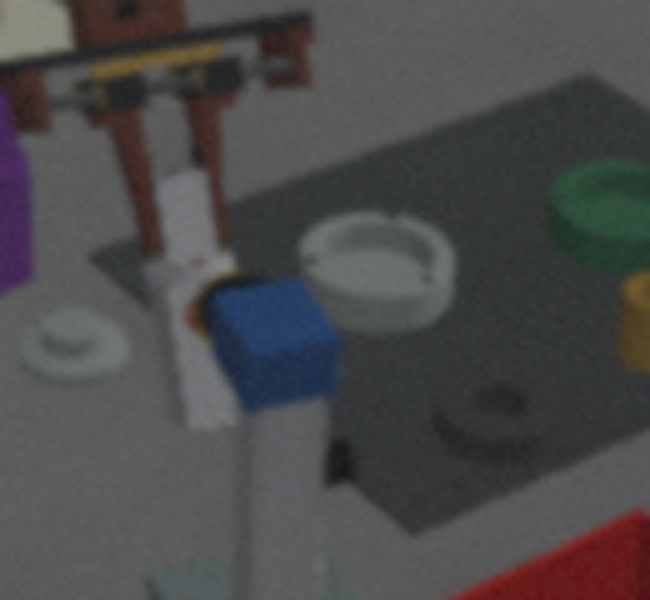

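View pics/t4.png

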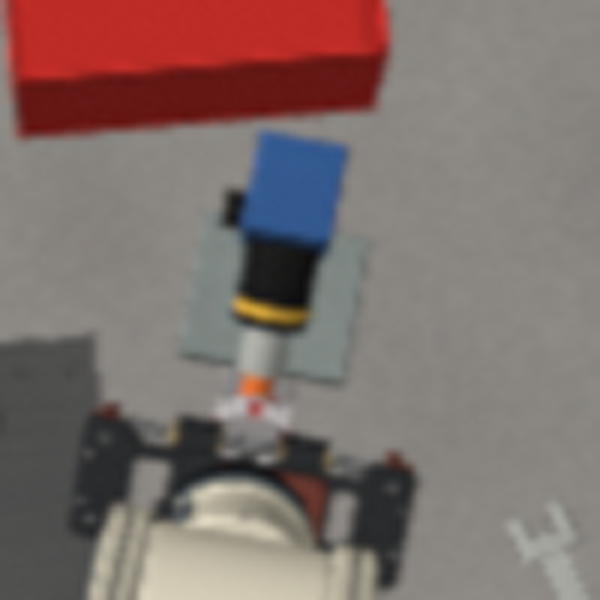

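View pics/w4.png

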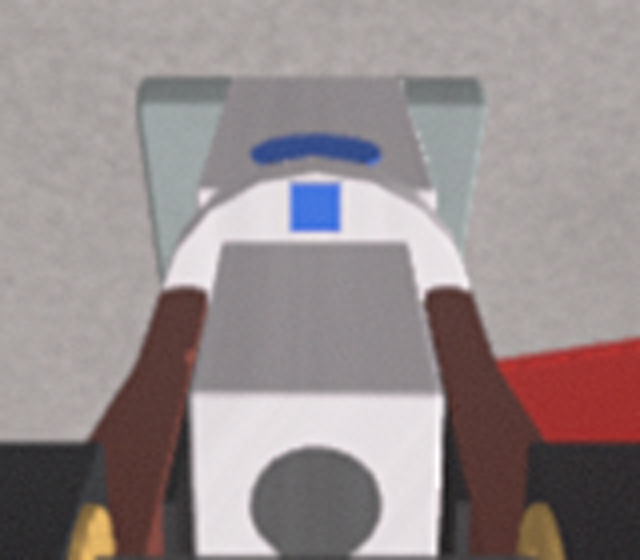

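Call:
move_arm(increments=[255, 15, 0, 0, 0, 255, 32, 0, 0, 0, 255, 34, 0, 0, 8, 255, 34, 0, 0, 18, 255, 34, 0, 0, 28, 255, 34, 0, 0, 38, 255, 34, 0, 0, 48, 255, 34, 0, 0, 58, 255, 34, 0, 0, 68, 255, 34, 0, 0, 78, 255, 34, 0, 0, 88, 255, 34, 0, 0, 90])

```text
t: 26.48
ee_pos: [560.4, -133.9, 151.7]
orientation: [2.142, 1.638, 0.447]
ft_force: [-0.5, -0.4, -3.6]
width: 29.4
```

```bash

python3 - <<'E'
from h import *
go('y',8)
E
```

```text
t 26.48 p [ 560.4 -133.9  151.7] r 576.2 az -13.44
q [-0.257  0.322  2.143  0.028  0.155 -0.019] F [-0.45 -0.42 -3.62] w 29.4
toolx [0.2599 0.9656 0.0081] y [ 0.8359 -0.2291  0.4988] z [ 0.4835 -0.1229 -0.8667] tilt 29.93 dir -14.3
spot rel tipzone x,y,z [-0.36  0.06 30.11] ang face 0.08 ang z 0.52 Fp 2.09
yaw -0.02449530526922672
tool delta [-0.  22.1 -0.4] world [18.3 -5.1 11.4]
```

Call:
move_arm(increments=[255, 0, 10, 0, 0, 255, 0, 20, 0, 0, 255, 0, 25, -0.2, 0, 255, 0, 28, -0.3, 0, 255, 0, 28.5, -0.3, 0, 255, 0, 28.5, -0.3, 0])

```text
t: 27.22
ee_pos: [583.8, -140.3, 166.0]
orientation: [2.143, 1.639, 0.447]
ft_force: [-1.2, 0.0, -4.4]
width: 30.0
```

```bash

python3 - <<'E'
from h import *
go('y',-3)
E
```

```text
t 27.23 p [ 583.8 -140.3  166. ] r 600.4 az -13.51
q [-0.258  0.323  2.085  0.022  0.212 -0.013] F [-1.22  0.03 -4.41] w 30.0
toolx [0.2598 0.9656 0.008 ] y [ 0.8361 -0.2291  0.4984] z [ 0.4831 -0.1228 -0.8669] tilt 29.9 dir -14.3
spot rel tipzone x,y,z [-0.14  0.03  1.99] ang face 0.11 ang z 0.53 Fp 3.24
yaw -0.019097428686706053
tool delta [-0.   5.  -0.1] world [ 4.1 -1.1  2.6]
```

Call:
move_arm(increments=[255, 0, 1, 0, 0, 255, 0, 2.5, 0, 0, 255, 0, 4, 0, 0, 255, 0, 5, 0, 0, 255, 0, 5.5, 0, 0, 255, 0, 5.5, 0, 0])

```text
t: 27.98
ee_pos: [587.1, -141.2, 167.8]
orientation: [2.145, 1.64, 0.444]
ft_force: [-5.2, 0.6, -4.1]
width: 30.0
```

```bash

python3 - <<'E'
from h import *
go('y',-3)
E
```

```text
t 27.98 p [ 587.1 -141.2  167.8] r 603.8 az -13.53
q [-0.258  0.324  2.075  0.021  0.224 -0.012] F [-5.19  0.59 -4.06] w 30.0
toolx [0.2598 0.9656 0.008 ] y [ 0.8376 -0.2295  0.4957] z [ 0.4805 -0.1221 -0.8684] tilt 29.72 dir -14.3
spot rel tipzone x,y,z [-0.32  0.01 -1.72] ang face 0.28 ang z 0.59 Fp 6.5
yaw -0.021435161874535424
tool delta [-0.   1.3 -0.3] world [ 0.9 -0.3  0.9]
```

Call:
move_arm(increments=[255, 0, 2.5, 0, 0, 255, 0, 2.5, 0, 0, 255, 0, 2.5, 0, 0, 255, 0, 2.5, 0, 0, 255, 0, 2.5, 0, 0, 255, 0, 2.5, 0, 0])

```text
t: 28.72
ee_pos: [587.5, -141.3, 167.9]
orientation: [2.147, 1.642, 0.442]
ft_force: [-6.5, 1.3, -3.4]
width: 30.1
```

Call:
move_arm(increments=[255, 0, 2.3, 0, 0, 255, 0, 2.3, 0, 0, 255, 0, 2.3, 0, 0, 255, 0, 2.3, 0, 0, 255, 0, 2.3, 0, 0, 255, 0, 2.3, 0, 0])

```text
t: 29.48
ee_pos: [587.7, -141.4, 167.9]
orientation: [2.15, 1.645, 0.439]
ft_force: [-6.8, 1.9, -3.3]
width: 29.9
```

```bash

python3 - <<'E'
from h import *
go('y',-3)
E
```

```text
t 29.48 p [ 587.7 -141.4  167.9] r 604.4 az -13.53
q [-0.258  0.325  2.069  0.02   0.237 -0.012] F [-6.8   1.92 -3.27] w 29.9
toolx [0.2598 0.9656 0.008 ] y [ 0.8413 -0.2304  0.4891] z [ 0.4741 -0.1203 -0.8722] tilt 29.28 dir -14.2
spot rel tipzone x,y,z [-0.7   0.03 -2.  ] ang face 0.72 ang z 0.89 Fp 7.75
yaw -0.020732759705936132
tool delta [-0.   1.  -0.7] world [ 0.5 -0.2  1.1]
```

Call:
move_arm(increments=[255, 0, -15, 0, 0, 255, 0, -30, 0, 0, 255, 0, -32, 0, 8, 255, 0, -32, 0, 18, 255, 0, -32, 0, 28, 255, 0, -32, 0, 38, 255, 0, -32, 0, 48, 255, 0, -32, 0, 58, 255, 0, -32, 0, 68, 255, 0, -32, 0, 78, 255, 0, -32, 0, 88, 255, 0, -32, 0, 90])

```text
t: 30.98
ee_pos: [560.4, -133.9, 152.1]
orientation: [2.958, -0.394, 0.775]
ft_force: [-1.1, 0.0, -4.7]
width: 30.1
```

```bash

python3 - <<'E'
from h import *
go('b',2)
E
```

```text
t 30.98 p [ 560.4 -133.9  152.1] r 576.2 az -13.44
q [-0.258  0.321  2.136  0.026  0.174  1.554] F [-1.11  0.05 -4.66] w 30.1
toolx [ 0.8411 -0.2306  0.4893] y [-0.26   -0.9656 -0.0081] z [ 0.4743 -0.1204 -0.8721] tilt 29.3 dir -14.2
spot rel tipzone x,y,z [-2.600e-01  2.000e-02  3.038e+01] ang face 0.71 ang z 0.88 Fp 3.27
yaw -0.0330009078899991
tool delta [28.4  0.  -0.6] world [23.6 -6.5 14.4]
```

Call:
move_arm(increments=[255, 10, 0, 0, 0, 255, 20, 0, -0.3, 0, 255, 25, 0, -0.5, 0, 255, 27, 0, -0.5, 0, 255, 27.5, 0, -0.5, 0, 255, 27.5, 0, -0.5, 0])

```text
t: 31.72
ee_pos: [583.0, -140.1, 165.7]
orientation: [2.958, -0.394, 0.774]
ft_force: [-0.2, -0.4, -4.4]
width: 29.9
```

```bash

python3 - <<'E'
from h import *
go('b',-3)
E
```

```text
t 31.73 p [ 583.  -140.1  165.7] r 599.6 az -13.51
q [-0.258  0.323  2.08   0.021  0.228  1.559] F [-0.17 -0.4  -4.38] w 29.9
toolx [ 0.8414 -0.2305  0.4888] y [-0.2599 -0.9656 -0.0081] z [ 0.4739 -0.1202 -0.8724] tilt 29.27 dir -14.2
spot rel tipzone x,y,z [-0.15  0.03  3.3 ] ang face 0.74 ang z 0.9 Fp 2.24
yaw -0.02677465642815946
tool delta [ 6.3  0.  -0.2] world [ 5.2 -1.4  3.3]
```

Call:
move_arm(increments=[255, 1.5, 0, 0, 0, 255, 3, 0, 0, 0, 255, 4.5, 0, 0, 0, 255, 4.5, 0, 0, 0, 255, 4.5, 0, 0, 0])

```text
t: 32.35
ee_pos: [585.5, -140.8, 167.0]
orientation: [2.96, -0.394, 0.77]
ft_force: [-4.9, 1.8, -4.3]
width: 29.6
```

```bash

python3 - <<'E'
from h import *
go('b',-3)
E
```

```text
t 32.35 p [ 585.5 -140.8  167. ] r 602.1 az -13.52
q [-0.258  0.324  2.072  0.02   0.238  1.559] F [-4.93  1.75 -4.25] w 29.6
toolx [ 0.8428 -0.2309  0.4862] y [-0.2599 -0.9656 -0.0081] z [ 0.4714 -0.1196 -0.8738] tilt 29.1 dir -14.2
spot rel tipzone x,y,z [-0.37  0.01  0.51] ang face 0.91 ang z 1.05 Fp 6.65
yaw -0.025289957771377658
tool delta [ 3.5  0.  -0.4] world [ 2.8 -0.8  2.1]
```

Already ~5 N. Hold slightly harder.

Call:
move_arm(increments=[255, 2.4, 0, 0, 0, 255, 2.4, 0, 0, 0, 255, 2.4, 0, 0, 0, 255, 2.4, 0, 0, 0, 255, 2.4, 0, 0, 0, 255, 2.4, 0, 0, 0])

```text
t: 33.1
ee_pos: [585.8, -140.9, 167.0]
orientation: [2.962, -0.395, 0.764]
ft_force: [-5.1, 1.1, -3.4]
width: 29.9
```

Call:
move_arm(increments=[255, 2.4, 0, 0, 0, 255, 2.4, 0, 0, 0, 255, 2.4, 0, 0, 0, 255, 2.4, 0, 0, 0, 255, 2.4, 0, 0, 0, 255, 2.4, 0, 0, 0])

```text
t: 33.85
ee_pos: [586.1, -141.0, 167.0]
orientation: [2.964, -0.395, 0.758]
ft_force: [-5.7, 1.1, -4.4]
width: 30.0
```

```bash

python3 - <<'E'
from h import *
go('b',30)
im=ctrl.get_image('wrist'); save('w5',im['frame'])
im=ctrl.get_image('top'); save('t5',im['frame'],6,(300,110,400,210))
E
```

```text
t 33.85 p [ 586.1 -141.   167. ] r 602.8 az -13.52
q [-0.258  0.325  2.065  0.02   0.251  1.56 ] F [-5.71  1.08 -4.43] w 30.0
toolx [ 0.8464 -0.2319  0.4794] y [-0.2599 -0.9656 -0.0081] z [ 0.4648 -0.1177 -0.8776] tilt 28.65 dir -14.2
spot rel tipzone x,y,z [-0.87  0.01  0.25] ang face 1.35 ang z 1.45 Fp 7.23
yaw -0.030599704608590628
tool delta [-29.8   0.   -0.2] world [-25.3   6.9 -14.1]
```

View pics/w5.png

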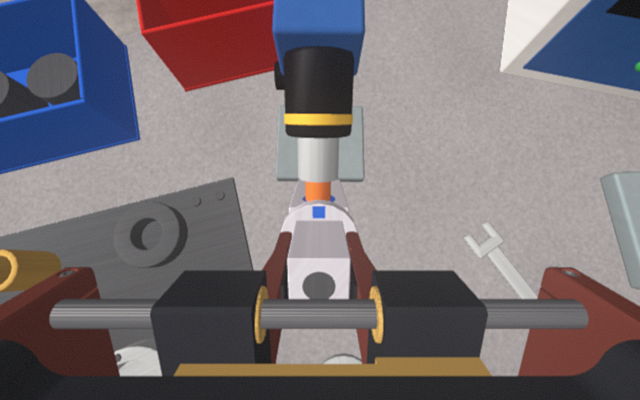

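Call:
move_arm(increments=[255, 3, 0, 0, 0, 255, 3, 0, 0, 0, 255, 3, 0, 0, 0, 255, 3, 0, 0, 0, 255, 3, 0, 0, 0, 255, 3, 0, 0, 0, 255, 3, 0, 0, 0])

```text
t: 34.83
ee_pos: [586.5, -141.1, 167.0]
orientation: [2.966, -0.395, 0.751]
ft_force: [-5.8, 1.5, -3.9]
width: 29.7
```

```bash

python3 - <<'E'
from h import *
go('b',30)
E
```

```text
t 34.83 p [ 586.5 -141.1  167. ] r 603.3 az -13.52
q [-0.258  0.326  2.061  0.019  0.259  1.56 ] F [-5.8   1.54 -3.86] w 29.7
toolx [ 0.8486 -0.2324  0.4752] y [-0.2599 -0.9656 -0.0081] z [ 0.4607 -0.1166 -0.8798] tilt 28.38 dir -14.2
spot rel tipzone x,y,z [-1.18  0.01  0.03] ang face 1.63 ang z 1.71 Fp 7.13
yaw -0.029898508355103104
tool delta [-30.    0.   -0.3] world [-25.6   7.  -14. ]
```

Call:
move_arm(increments=[255, -20, 0, 0, 0, 255, -40, 0, -15, 0, 255, -46, 0, -70, 0, 255, -55, -5, -130, -4, 255, -88, -40, -164, -8, 255, -121, -75, -198, -12, 255, -154, -110, -232, -16, 255, -187, -145, -266, -20, 255, -220, -180, -300, -25, 255, -253, -215, -334, -30, 255, -286, -250, -368, -35, 255, -319, -285, -405, -40])

```text
t: 36.33
ee_pos: [217.8, 237.7, 368.3]
orientation: [2.785, 0.62, 0.646]
ft_force: [2.0, -0.3, -3.8]
width: 29.9
```

```bash

python3 - <<'E'
from h import *
o,M=st(); d=np.array([97,388,420])-o['ee_pos']; print((M.T@d).round(0))
E
```

```text
t 36.33 p [217.8 237.7 368.3] r 322.4 az 47.51
q [ 1.26  -0.29   2.147 -0.516  1.285  2.542] F [ 1.98 -0.3  -3.76] w 29.9
toolx [0.8148 0.446  0.3704] y [ 0.3512 -0.888   0.2968] z [ 0.4613 -0.1118 -0.8802] tilt 28.34 dir -13.6
[ -12. -160. -118.]
```

Call:
move_arm(increments=[255, 20, -15, -25, 10, 255, 41, -30, -50, 20, 255, 41, -30, -50, 30, 255, 41, -30, -50, 30])

```text
t: 36.83
ee_pos: [294.9, 217.3, 446.0]
orientation: [3.028, -0.009, 0.638]
ft_force: [0.3, 1.2, -4.5]
width: 30.0
```

```bash

python3 - <<'E'
from h import *
o,M=st(); d=np.array([97,388,420])-o['ee_pos']; print((M.T@d).round(0))
E
```

```text
t 36.83 p [294.9 217.3 446. ] r 366.4 az 36.38
q [ 0.897 -0.345  1.99  -0.367  1.284  2.54 ] F [ 0.31  1.25 -4.48] w 30.0
toolx [0.9149 0.0037 0.4036] y [-0.0155 -0.9989  0.0443] z [ 0.4034 -0.0468 -0.9138] tilt 23.96 dir -6.6
[-191. -169.  -64.]
```

Call:
move_arm(increments=[255, -45, -40, -15, 0, 255, -90, -80, -30, 0, 255, -135, -120, -45, 0, 255, -180, -160, -60, 0, 255, -215, -190, -70, 0])

```text
t: 37.45
ee_pos: [266.8, 251.1, 459.0]
orientation: [3.07, 0.082, 0.568]
ft_force: [-0.3, -0.0, -5.0]
width: 30.3
```

```bash

python3 - <<'E'
from h import *
o,M=st(); d=np.array([97,388,420])-o['ee_pos']; print((M.T@d).round(0))
E
```

```text
t 37.45 p [266.8 251.1 459. ] r 366.3 az 43.27
q [ 0.98  -0.333  1.943 -0.315  1.34   2.54 ] F [-0.29 -0.01 -4.99] w 30.3
toolx [0.9325 0.0547 0.357 ] y [ 0.048  -0.9985  0.0275] z [ 0.3579 -0.0085 -0.9337] tilt 20.98 dir -1.4
[-165. -146.  -25.]
```

Call:
move_arm(increments=[255, -50, -30, -15, -10, 255, -100, -60, -31, -20, 255, -150, -91, -47, -30, 255, -200, -121, -62, -38, 255, -248, -152, -78, -40, 255, -248, -152, -78, -32, 255, -248, -152, -78, -22, 255, -248, -152, -78, -12, 255, -248, -152, -78, -2])

```text
t: 38.58
ee_pos: [129.0, 364.0, 463.0]
orientation: [3.043, 0.639, 0.35]
ft_force: [-0.0, 0.2, -4.6]
width: 29.9
```

```bash

python3 - <<'E'
from h import *
o,M=st(); d=np.array([0,390,440])-o['ee_pos']; print((M.T@d).round(0))
E
```

```text
t 38.58 p [129. 364. 463.] r 386.2 az 70.48
q [ 1.367 -0.22   1.831 -0.212  1.454  2.54 ] F [-0.01  0.18 -4.58] w 29.9
toolx [0.8915 0.3988 0.215 ] y [ 0.396  -0.9164  0.0577] z [ 0.2201  0.0337 -0.9749] tilt 12.86 dir 8.7
[-110.  -76.   -5.]
```

Call:
move_arm(increments=[255, -50, -28, -6, -10, 255, -100, -56, -12, -20, 255, -150, -85, -18, -24, 255, -173, -98, -20, -18, 255, -173, -98, -20, -8, 255, -173, -98, -20, 2, 255, -173, -98, -20, 12, 255, -173, -98, -20, 14])

```text
t: 39.58
ee_pos: [79.2, 360.4, 447.8]
orientation: [-3.019, -0.627, -0.138]
ft_force: [0.4, -0.1, -4.1]
width: 29.9
```

```bash

python3 - <<'E'
from h import *
o,M=st()
E
```

```text
t 39.58 p [ 79.2 360.4 447.8] r 369.0 az 77.6
q [ 1.373 -0.247  1.87  -0.061  1.433  2.54 ] F [ 0.39 -0.11 -4.08] w 29.9
toolx [0.9136 0.3944 0.0988] y [ 0.3993 -0.9161 -0.0357] z [ 0.0764  0.0721 -0.9945] tilt 6.03 dir 43.3
```

Call:
move_arm(increments=[255, -50, -13, -4, -10, 255, -100, -27, -9, -20, 255, -150, -40, -14, -30, 255, -200, -54, -18, -38, 255, -257, -69, -23, -38, 255, -257, -69, -23, -28, 255, -257, -69, -23, -19, 255, -257, -69, -23, -19])

```text
t: 40.58
ee_pos: [-83.1, 344.1, 448.6]
orientation: [-2.833, -1.23, -0.04]
ft_force: [0.3, -0.5, -3.6]
width: 30.1
```

```bash

python3 - <<'E'
from h import *
o,M=st()
E
```

```text
t 40.58 p [-83.1 344.1 448.6] r 354.0 az 103.58
q [ 1.788 -0.26   1.875 -0.015  1.469  2.54 ] F [ 0.26 -0.46 -3.63] w 30.1
toolx [0.6829 0.7292 0.0451] y [ 0.7306 -0.6818 -0.0384] z [ 0.0027  0.0591 -0.9982] tilt 3.39 dir 87.3
```

Call:
move_arm(increments=[255, 31, 47, 5, -4, 255, 63, 94, 10, -8, 255, 94, 142, 20, -12, 255, 126, 190, 40, -16, 255, 158, 238, 65, -20, 255, 190, 286, 90, -24, 255, 222, 334, 120, -28, 255, 254, 382, 150, -32, 255, 285, 430, 180, -36, 255, 316, 476, 210, -40, 255, 347, 521, 240, -40, 255, 347, 521, 245, -40])

```text
t: 42.08
ee_pos: [537.8, 255.2, 196.7]
orientation: [-2.252, -2.13, -0.063]
ft_force: [-1.4, -0.7, -4.3]
width: 30.2
```

```bash

python3 - <<'E'
from h import *
import pickle
o,M=st(); d=np.array([535.5,256,150])-o['ee_pos']; print((M.T@d).round(1),np.degrees(np.arctan2(M[1,1],M[0,1])))
D={n:ctrl.get_image(n) for n in ['top','wrist']}; D['obs']=o; pickle.dump(D,open('im6.pkl','wb'))
save('w6',D['wrist']['frame']); save('t6',D['top']['frame'],6,(190,170,290,260))
E
```

```text
t 42.08 p [537.8 255.2 196.7] r 595.3 az 25.38
q [0.396 0.4   1.736 0.063 0.983 0.417] F [-1.37 -0.74 -4.28] w 30.2
toolx [0.0555 0.9968 0.0572] y [ 0.9985 -0.0555 -0.0018] z [ 0.0014  0.0572 -0.9984] tilt 3.28 dir 88.6
[-2.  -2.3 46.6] -3.183110317400589
```

View pics/w6.png

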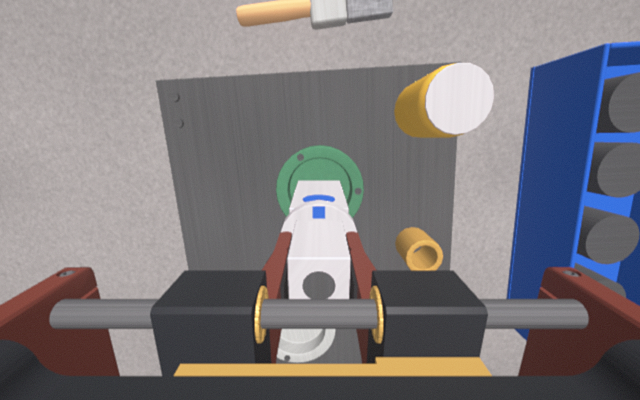

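View pics/t6.png

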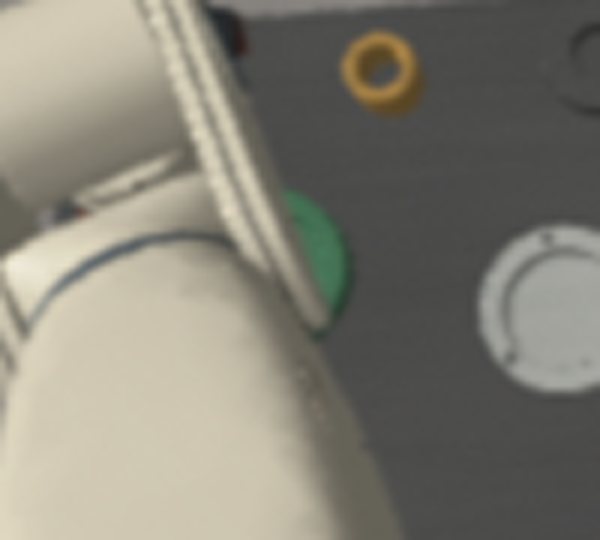

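```bash

python3 - <<'E'
from h import *
import pickle
D=pickle.load(open('im6.pkl','rb')); im=D['wrist']; P=wpose(im,D['obs']); fr=im['frame'].astype(int)
m=((fr[...,1]-fr[...,0]>25)&(fr[...,1]-fr[...,2]>10)).astype(np.uint8)
ys,xs=np.nonzero(m[120:260,250:400]); print(xs.min()+250,xs.max()+250,ys.min()+120,ys.max()+120)
for c in [(535.5,263.5),(537,266),(535,260)]:
    a=np.linspace(0,2*np.pi,200); q=np.array([proj(im,(c[0]+52*np.cos(t),c[1]+52*np.sin(t),36),P) for t in a]); print(c,q.min(0).round(1),q.max(0).round(1))
save('w6g',im['frame'],5,(250,130,400,230))
E
```

```text
276 363 145 216
(535.5, 263.5) [272.8 144.7] [360.6 231.2]
(537, 266) [273.8 142.4] [361.8 229.2]
(535, 260) [272.6 147.8] [360.2 234. ]
```

View pics/w6g.png

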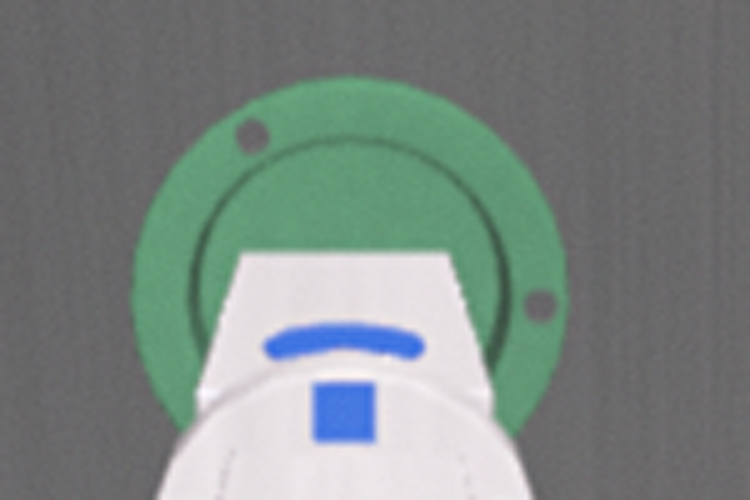

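Call:
move_arm(increments=[255, -1, 0, 25, 0, 255, -2, 0, 48, 0, 255, -3, 0, 65, 0, 255, -3.3, 0, 74, 0, 255, -3.3, 0, 75, 0, 255, -3.3, 0, 75, 0])

```text
t: 42.92
ee_pos: [535.4, 257.0, 123.4]
orientation: [-2.251, -2.131, -0.063]
ft_force: [-0.0, -0.3, -3.4]
width: 30.0
```

```bash

python3 - <<'E'
from h import *
o,M=st()
E
```

```text
t 42.92 p [535.4 257.  123.4] r 593.9 az 25.64
q [0.4   0.497 1.783 0.071 0.839 0.407] F [-0.05 -0.32 -3.43] w 30.0
toolx [0.0543 0.9968 0.0579] y [ 0.9985 -0.0543 -0.002 ] z [ 0.0011  0.0579 -0.9983] tilt 3.32 dir 88.9
```

Call:
move_arm(increments=[255, 0, 2, 2, 0, 255, 0, 2, 4, 0, 255, 0, 2, 5, 0, 255, 0, 2, 5, 0])

```text
t: 43.42
ee_pos: [537.3, 257.1, 118.3]
orientation: [-2.251, -2.131, -0.063]
ft_force: [-0.2, 0.4, -4.3]
width: 29.6
```

Call:
move_arm(increments=[255, 0, 0, 1, 0, 255, 0, 0, 2, 0, 255, 0, 0, 2, 0])

```text
t: 43.8
ee_pos: [537.5, 257.4, 117.5]
orientation: [-2.251, -2.131, -0.063]
ft_force: [-2.2, -2.0, 8.1]
width: 30.2
```

```bash

python3 - <<'E'
from h import *
o,M=st()
E
```

```text
t 43.8 p [537.5 257.4 117.5] r 595.9 az 25.59
q [0.399 0.508 1.781 0.072 0.829 0.405] F [-2.23 -1.98  8.08] w 30.2
toolx [0.0543 0.9968 0.058 ] y [ 0.9985 -0.0543 -0.0019] z [ 0.0012  0.0581 -0.9983] tilt 3.33 dir 88.8
```

Call:
move_arm(increments=[255, 2, 0, 1, 0, 255, 4, 0, 1.5, 0, 255, 6, 0, 2, 0, 255, 6.5, 0, 2, 0, 255, 6.5, 0, 2, 0])

```text
t: 44.42
ee_pos: [537.9, 264.0, 116.8]
orientation: [-2.25, -2.132, -0.063]
ft_force: [-3.7, -2.5, 9.0]
width: 29.7
```

```bash

python3 - <<'E'
from h import *
o,M=st()
im=ctrl.get_image('wrist'); save('w7',im['frame'],4,(230,120,410,260))
im=ctrl.get_image('scene'); save('s7',im['frame'],6,(340,130,440,220))
E
```

```text
t 44.42 p [537.9 264.  116.8] r 599.1 az 26.14
q [0.409 0.513 1.775 0.071 0.831 0.416] F [-3.73 -2.48  8.96] w 29.7
toolx [0.0541 0.9969 0.0579] y [ 0.9985 -0.0541 -0.0019] z [ 0.0013  0.0579 -0.9983] tilt 3.32 dir 88.8
```

View pics/w7.png

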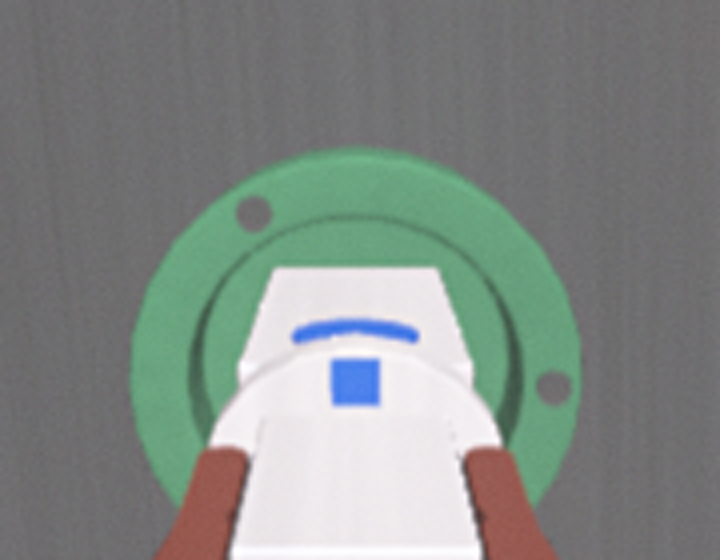

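View pics/s7.png

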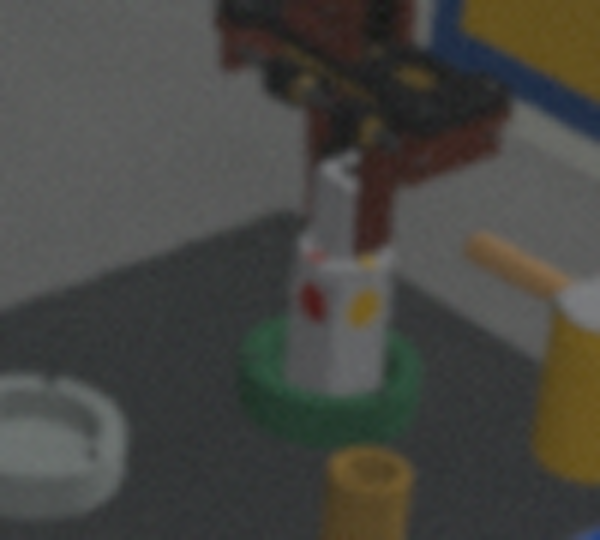

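Call:
move_arm(increments=[255, 0, 0, -0.3, 0, 200, 0, 0, -0.3, 0, 160, 0, 0, -0.3, 0, 130, 0, 0, -0.3, 0, 90, 0, 0, -0.3, 0, 50, 0, 0, -0.3, 0, 0, 0, 0, -0.3, 0, 0, 0, 0, -0.3, 0, 0, 0, 0, -0.3, 0])

```text
t: 45.65
ee_pos: [537.9, 263.9, 117.1]
orientation: [-2.25, -2.132, -0.063]
ft_force: [-0.4, -0.1, 0.3]
width: 86.9
```

```bash

python3 - <<'E'
from h import *
o,M=st()
im=ctrl.get_image('wrist'); save('w8',im['frame'],4,(230,120,410,260))
E
```

```text
t 45.65 p [537.9 263.9 117.1] r 599.1 az 26.14
q [0.409 0.513 1.775 0.071 0.831 0.416] F [-0.43 -0.08  0.31] w 86.9
toolx [0.0542 0.9969 0.0579] y [ 0.9985 -0.0541 -0.0019] z [ 0.0012  0.058  -0.9983] tilt 3.32 dir 88.8
```

View pics/w8.png

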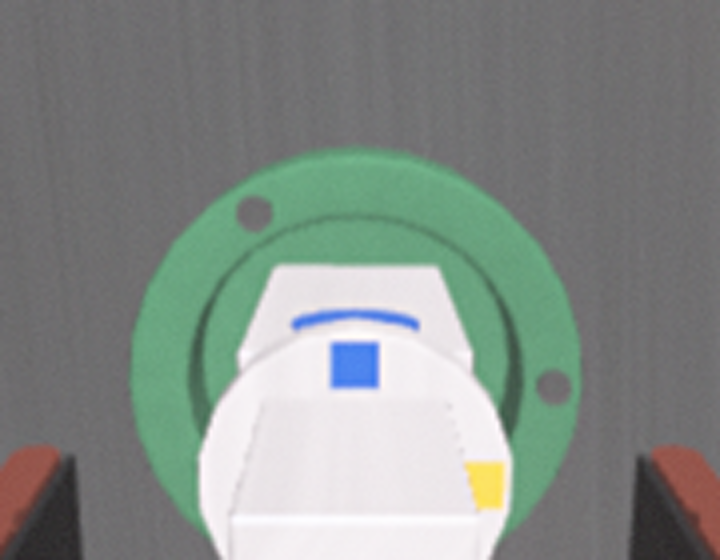

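Call:
move_arm(increments=[0, 0, 0, -10, 0, 0, 0, 0, -40, 0, 0, 0, 0, -80, 0, 0, 0, 0, -130, 0, 0, 0, 0, -180, 0, 0, -40, 0, -200, 0, 0, -60, 0, -200, 0, 0, -60, 0, -200, 0])

```text
t: 46.7
ee_pos: [533.8, 191.4, 312.5]
orientation: [-2.252, -2.129, -0.062]
ft_force: [-0.6, 0.6, -0.1]
width: 87.7
```

```bash

python3 - <<'E'
from h import *
o,M=st()
im=ctrl.get_image('wrist'); P=wpose(im,ctrl.get_obs()); save('w9',im['frame'],4,(220,80,400,220))
import pickle; pickle.dump((o,im),open('w9.pkl','wb'))
print(proj(im,(539,263.5,36),P),proj(im,(539,263.5,159),P))
im=ctrl.get_image('scene'); save('s9',im['frame'],4,(260,120,450,270))
im=ctrl.get_image('top'); save('t9',im['frame'])
E
```

```text
t 46.7 p [533.8 191.4 312.5] r 567.1 az 19.73
q [0.293 0.236 1.683 0.059 1.207 0.329] F [-0.57  0.56 -0.15] w 87.7
toolx [0.0564 0.9967 0.0576] y [ 0.9984 -0.0563 -0.0032] z [ 0.      0.0577 -0.9983] tilt 3.31 dir 90.0
[320.24737586 135.31518355] [320.37108953 134.46974175]
```

View pics/w9.png

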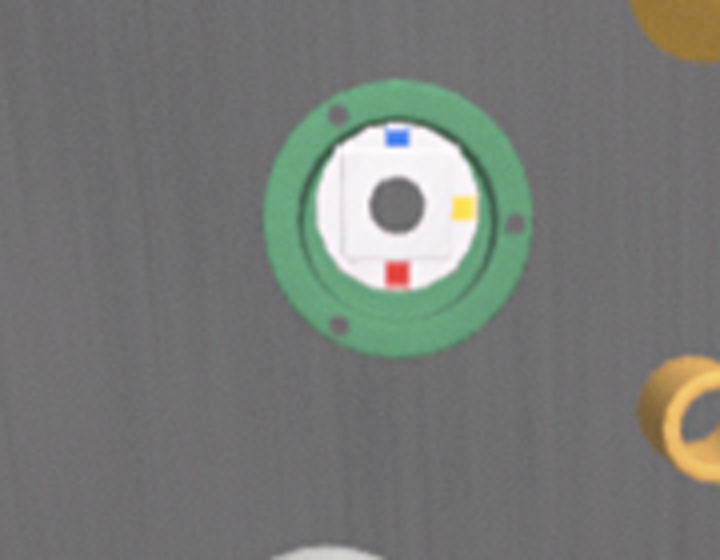

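View pics/s9.png

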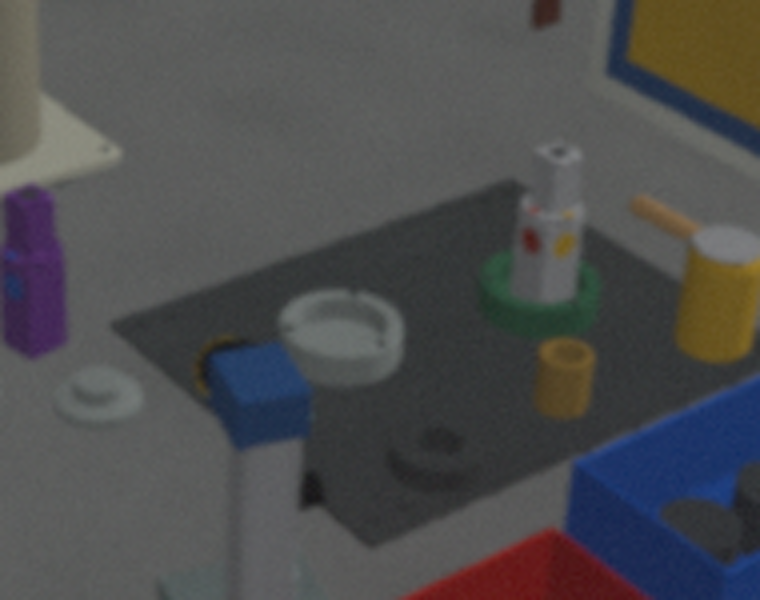

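View pics/t9.png

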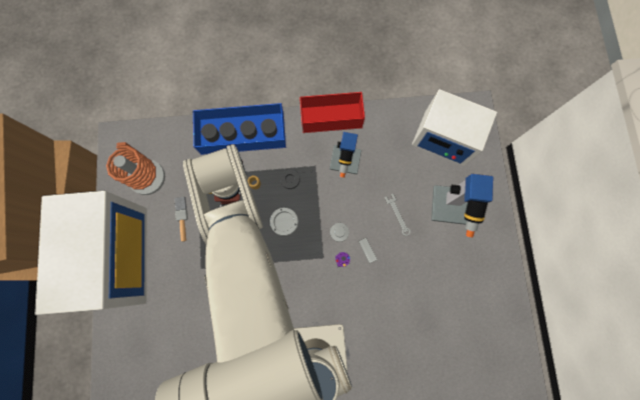

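```bash
python3 -c "
from h import *
print(ctrl.close_job()); st()"
```

```text
the job is handed in; nothing more can be done
None
the job is handed in; nothing more can be done
```

The casting now stands upright in the green ring, and the job was handed in at about 46.7 s of the 72 s allowed. `close_job` gives no verdict, so whether it passed is not confirmed.

**Lean:** The moves only turn the tool about its own axis. I got the 30° lean by commanding poses beyond the arm's reach and took it out again at the last joint's limit. The tool was still tilted 3.3° when I placed the casting, so I pivoted it flat on the ring floor before opening the gripper. This kept joints 3, 5 and 6 against their limits. Joint 3 read 0.086–0.088 rad against the listed 0.09, joint 5 once read 0.108 against 0.11, and joint 6 read 2.54 (up to 2.542) at its 2.54 limit. Whether that counts as passing a range is not known.

**Presses:** Red, yellow and blue were each pressed on the smaller stand's probe. The figures below come from the arm's own readings; no probe force was reported.

| Spot | Estimated push (N) | Held at about 5 N or more (s) | Angle error (deg) | Off centre (mm) |
|---|---|---|---|---|
| Red | 4–9 | about 2 | under 1 | about 0.5 |
| Yellow | 4.5–7.5 | about 1.5 | under 1 | about 0.7 |
| Blue | 5–6.7 | about 2.5 | under 2 | about 1.2 |

The tip first touched at slightly different depths for red, yellow and blue, about 2 mm apart. This suggests the casting sat about 2 mm off-centre in the grip.

**Last checks:** In the final pictures the casting looks upright in the green ring, its centre about 3 mm from the ring's centre. The gripper is open and clear of everything, with the wrist force near zero. No other item shows any movement, though the arm hid part of the top view and I compared the pictures by eye only.

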